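# Put the paste jars away in the pedal dust box

### The arm

A 6-joint arm with a two-finger parallel gripper is mounted at the origin on a cart in front of the work surface, level with it; the furniture and walls round the work are solid. World frame = base frame: x ahead of the robot, y to its left, z up, the work surface at z = 0. Lengths are in m, angles in rad, forces in N, time in s.
With the tool pointing down it reaches from about 0.35 to 0.775 m from the base axis. Payload 7.3 kg.
Tool frame: the origin (TCP) lies midway between the tips of the shut fingers; the grasp point (between the pads) lies 19 mm behind it; z points along the fingers, y is the direction in which the jaws open and shut (so a half turn about z gives the same grasp; the last joint's range is limited). The gripper opens to 92 mm and grips with 3 to 60 N. Pads are 19 mm wide; open, the fingers measure 130 mm over their backs; the gripper's body (75 mm by 190 mm) begins 47 mm behind the grasp point.
Start: joints at [1.159, 0.342, 1.524, -0, 1.275, -0.146], TCP at [0.138, 0.507, 0.227] pointing down, gripper open.
Joint ranges: [-2.53, 2.53], [-0.77, 2.02], [0.04, 2.7], [-1, 4.14], [0.28, 2.66], [-3.11, 3.11]. Speed limits (rad/s): [2.57, 2.57, 3.14, 3.14, 3.14, 3.14].

### API

Orientations are given as [roll, pitch, yaw] about the fixed x, y, z axes, in that order (R = Rz(yaw) Ry(pitch) Rx(roll)).
In Python, from cell import status, eyes, job gives the robot as it stands.
- The arm moves only by the tool jog_arm, never from a script. Its argument "series" is a list of rows, each a list of 3 entries, a list of its own where there are three numbers: the gripper command: -1 is shut, 1 is fully open, values between are in proportion, then the shift along the tool's x, y, z in m, then the turn, a rotation vector about the tool's x, y, z in rad. In form: [[grip, [x, y, z], [ax, ay, az]], ...]. A call has 1 to 12 rows; each row is the pose to reach, as a shift and turn from the pose commanded when the call began, along the tool's axes at that moment; what a row does not reach only later rows make up. A row lasts 1/12 s, in which the tool goes at most 41.7 mm and 7.16 degrees, less where a joint would pass 70% of its speed; a pose out of reach is approached as far as the arm can. A call with a gripper value outside its range is refused whole. The fingers move at their own pace and stop on an object; "squeeze" is the grip in N (left out, the last holds). Time passes only in rows, so rows that repeat a pose let the fingers close. It gives the time, the measured TCP pose, the force and the opening at its end, in the units of the state.
- status.observe(): the state, without advancing time (a new reading comes with each control period).
- eyes.read_camera(name): name is "side" or "top" or "wrist"; returns a dict with "img" (420x560x3 uint8, red, green, blue), "range_z" (420x560 float32, m along the optical axis (not along the pixel's ray), 0 where there is no reading), "camera_matrix" (3x3 intrinsics, pixels), "T" (4x4, takes a point from camera to world coordinates); the wrist camera has in their place "tool_from_camera" (4x4, takes a point from camera to tool coordinates, whose origin is the TCP and whose axes are the flange's). Camera axes: x right, y down, z forward; pixel columns grow to the right and rows downward; lengths in m; the calibration is good to about 2 mm. A picture is of the moment at which its call begins: read the wrist's pose just before it.
- job.hand_in(): hands the job in, once; it reports no verdict.
The state is a dict: "time": time; "qpos": joint angles; "qvel": joint speeds; "joint_efforts": joint torques, N m; "tool_pos": TCP position; "tool_rot": TCP orientation; "contact_force": force on the tool from outside, world axes, zero at the start; "torque": the same for the moment, N m; "opening": finger opening in m.
Only numpy, scipy, OpenCV 4.12 (cv2) and the standard library are available. Lean on these libraries where they do the work, as an engineer would, in place of code of your own. Each camera call takes 0.05 s, during which the arm holds its last target.

### The job

Lay the lead weight from the pressing board on the pedal of the dust box so that the hood rises and stays open, let go, and stand every paste jar on the table upright on the box floor behind the lip. Then take hold of the weight and raise it slowly so that the pedal eases up and the hood comes down without slamming, and lay the weight back flat on the middle of the pressing board. Leave the tub of cotton buds where it is.

Things in the scene. Friction and masses are not known exactly. Their poses are not given: they have to be found in the camera images.
- box_floor (a point): middle of the inner floor of the dust box, a fixed low grey tray (outside 160 x 280 mm, inside 150 along x by 270 along y, walls 5 mm thick). The floor is 8 mm above the table; the wall all round is the retaining lip, its top 40 mm above the table (32 above the floor). x axis points away from the pedal towards the hood's hinge, y along the box's long side, z up.
- hood (a joint): opening angle (rad) of the white hood (deep lid, 170 x 292 mm, 66 mm high) that covers the box: 0 closed, about 1.83 fully open, when it stands just past upright behind the box and reaches 0.21 m above the table and 0.11 m beyond its hinge. Its hinge is along y on the far rim, 80 mm beyond box_floor. Linked to the pedal: hood angle = 9.4 x pedal angle. It never stays open by itself: the pedal must be kept down.
- pedal (a joint): angle (rad) of the pedal: 0 up, 0.195 fully down. A spring and the hood push the pad up with 2 to 3 N all the way, damped,, so the lead weight laid on the pad (about 6 N) takes it down and keeps it there. Let up suddenly, the hood slams shut; eased up over two seconds or more it follows gently.
- pedal_pad (a point): centre of the top face of the black pedal pad (110 mm along x, 60 mm along y, 8 mm thick), 165 mm in front of box_floor on the robot's side, carried by a bar frame that pivots on the box's sides 215 mm behind the pad's centre. The pad's top is 58 mm above the table when up and about 16 mm when fully down; it tips by 0.1 rad, front edge up when the pedal is up, front edge down when it is down. The axes turn with the pedal; at pedal = 0 they are parallel to those of box_floor.
- weight_mid (a point): centre of the dark grey cloth-covered lead weight, a bar 100 (x) x 46 (y) x 27 (z) mm, 0.62 kg. At the start it lies on the pressing board. Grip it across its 46 mm width (44 mm when gripped); its underside is 13 mm below this point.
- board_top (a point): centre of the top face of the loose pale pressing board, 100 (x) x 130 (y) mm, 24 mm thick, lying on the table.
- jar_a_mid (a point): centre, half-way up, of a closed paste jar, a white upright cylinder 57 mm across and 75 mm high with a red cap, about 0.14 kg; grip it across its sides at half height. May be absent.
- jar_b_mid (a point): centre, half-way up, of a closed paste jar, a white upright cylinder 49 mm across and 60 mm high with a black cap, about 0.14 kg; grip it across its sides at half height. May be absent.
- jar_c_mid (a point): centre, half-way up, of a closed paste jar, a white upright cylinder 55 mm across and 80 mm high with a red cap, about 0.14 kg; grip it across its sides at half height. May be absent.
- jar_d_mid (a point): centre, half-way up, of a closed paste jar, a white upright cylinder 49 mm across and 60 mm high with a black cap, about 0.14 kg; grip it across its sides at half height. May be absent.
- cotton_buds: tub of cotton buds, 77 mm across, 80 mm high, origin under its centre; a bystander.

How it is judged:
On the way, in this order (a step that is already met when the one before it is completed fails the run):
1. the weight lies on the pedal, released, and the hood stands open (value of joint hood above 1.6 rad and distance between weight_mid and pedal_pad below 0.06 m and contact force between the fingers and anything else below 0.3 N), for 0.3 s.
2. every jar stands upright on the box floor, released, the hood still open (value of joint hood above 1.5 rad and contact force between the fingers and anything else below 0.3 N and x of jar_a_mid in the frame of box_floor between -0.075 and 0.075 m and y of jar_a_mid in the frame of box_floor between -0.135 and 0.135 m and z of jar_a_mid in the frame of box_floor between 0.0315 and 0.0435 m and angle between each of jar_a_mid, jar_b_mid, jar_c_mid, jar_d_mid's own z axis and vertical below 0.15 rad and x of jar_b_mid in the frame of box_floor between -0.075 and 0.075 m and y of jar_b_mid in the frame of box_floor between -0.135 and 0.135 m and z of jar_b_mid in the frame of box_floor between 0.024 and 0.036 m and x of jar_c_mid in the frame of box_floor between -0.075 and 0.075 m and y of jar_c_mid in the frame of box_floor between -0.135 and 0.135 m and z of jar_c_mid in the frame of box_floor between 0.034 and 0.046 m and x of jar_d_mid in the frame of box_floor between -0.075 and 0.075 m and y of jar_d_mid in the frame of box_floor between -0.135 and 0.135 m and z of jar_d_mid in the frame of box_floor between 0.024 and 0.036 m), for 0.3 s.
3. the weight is off the pedal and the hood is closed over the jars (value of joint hood below 0.06 rad and distance between weight_mid and pedal_pad above 0.03 m and x of jar_a_mid in the frame of box_floor between -0.075 and 0.075 m and y of jar_a_mid in the frame of box_floor between -0.135 and 0.135 m and z of jar_a_mid in the frame of box_floor between 0.0315 and 0.0435 m and angle between each of jar_a_mid, jar_b_mid, jar_c_mid, jar_d_mid's own z axis and vertical below 0.15 rad and x of jar_b_mid in the frame of box_floor between -0.075 and 0.075 m and y of jar_b_mid in the frame of box_floor between -0.135 and 0.135 m and z of jar_b_mid in the frame of box_floor between 0.024 and 0.036 m and x of jar_c_mid in the frame of box_floor between -0.075 and 0.075 m and y of jar_c_mid in the frame of box_floor between -0.135 and 0.135 m and z of jar_c_mid in the frame of box_floor between 0.034 and 0.046 m and x of jar_d_mid in the frame of box_floor between -0.075 and 0.075 m and y of jar_d_mid in the frame of box_floor between -0.135 and 0.135 m and z of jar_d_mid in the frame of box_floor between 0.024 and 0.036 m), for 0.3 s.
At the end, for the whole second after the job is handed in: Every jar present stands upright (within 0.15 rad) on the box floor (within 6 mm of its resting height) inside the lip, the hood is closed (below 0.06 rad), and the weight lies flat (within 0.1 rad) on the pressing board, its centre within 35 mm of the board's centre along each of the board's sides (value of joint hood below 0.06 rad and x of jar_a_mid in the frame of box_floor between -0.075 and 0.075 m and y of jar_a_mid in the frame of box_floor between -0.135 and 0.135 m and z of jar_a_mid in the frame of box_floor between 0.0315 and 0.0435 m and angle between each of jar_a_mid, jar_b_mid, jar_c_mid, jar_d_mid's own z axis and vertical below 0.15 rad and x of jar_b_mid in the frame of box_floor between -0.075 and 0.075 m and y of jar_b_mid in the frame of box_floor between -0.135 and 0.135 m and z of jar_b_mid in the frame of box_floor between 0.024 and 0.036 m and x of jar_c_mid in the frame of box_floor between -0.075 and 0.075 m and y of jar_c_mid in the frame of box_floor between -0.135 and 0.135 m and z of jar_c_mid in the frame of box_floor between 0.034 and 0.046 m and x of jar_d_mid in the frame of box_floor between -0.075 and 0.075 m and y of jar_d_mid in the frame of box_floor between -0.135 and 0.135 m and z of jar_d_mid in the frame of box_floor between 0.024 and 0.036 m and x of weight_mid in the frame of board_top between -0.035 and 0.035 m and y of weight_mid in the frame of board_top between -0.035 and 0.035 m and z of weight_mid in the frame of board_top between 0.006 and 0.02 m and angle between weight_mid's own z axis and vertical below 0.1 rad); the robot touches nothing.
It fails at once if the hood slams: it closes faster than 3.2 rad/s (velocity of joint hood below -3.2 rad/s).
It fails at once if the tub of cotton buds is moved more than 30 mm (distance of cotton_buds from where it was at the start of the episode above 0.03 m).
Of jar_a, jar_b, jar_c, jar_d only 2 to 4 are there at a start; the rules pass over those that are not, and their reading is None.
At some moment in a run one of jar_a, jar_b, jar_c, jar_d may be knocked a few centimetres aside while the robot is not near it.
It also fails if it takes over 210 s, if anything falls off the work surface, if the arm or the gripper's body presses on something with over 40 N, if the wrist force passes 120 N, or if a joint passes its speed limit or range.

## Working session

There is one attempt and no reset: what is moved stays moved. The work goes in short steps, Python scripts to look and compute and a tool call to move; the robot and the scene stay as the last step left them, time stands still between calls to the robot, and variables do not carry over. Pictures are saved under pics/ and viewed, and the job is handed in when it is done.

Besides the shell and the picture viewer there is one more tool, called after "Call:" in YAML: its name, and indented under it one key for each argument. jog_arm: Moves the arm, as the interface text tells. Its arguments: {"type":"object","properties":{"series":{"type":"array","items":{"type":"array"}},"squeeze":{"type":"number"}},"required":["series"]}

```bash
ls; mkdir -p pics; cat > h.py <<'E'
import numpy as np, cv2
from cell import status, eyes, job
from scipy.spatial.transform import Rotation as R
def cam(n):
    s=status.observe(); c=eyes.read_camera(n)
    if 'T' not in c:
        T=np.eye(4);T[:3,:3]=R.from_euler('xyz',s['tool_rot']).as_matrix();T[:3,3]=s['tool_pos']
        c['T']=T@c['tool_from_camera']
    return c
def save(c,f): cv2.imwrite('pics/'+f,c['img'][:,:,::-1])
def cloud(c):
    z=c['range_z'];K=c['camera_matrix'];h,w=z.shape
    u,v=np.meshgrid(np.arange(w),np.arange(h))
    P=np.stack([(u-K[0,2])/K[0,0]*z,(v-K[1,2])/K[1,1]*z,z],-1)
    P=P@c['T'][:3,:3].T+c['T'][:3,3]; P[z==0]=np.nan
    return P
def st():
    s=status.observe()
    for k in ['time','qpos','tool_pos','tool_rot','contact_force','opening']: print(k,np.round(s[k],4))
    return s
E
python3 - <<'E'
from h import *
st()
for n in ['top','side','wrist']:
    c=cam(n);save(c,n+'0.png');print(n,np.round(c['T'],3).tolist(),c['camera_matrix'].tolist())
E
```

```text
pics
time 0.0
qpos [ 1.159   0.3427  1.525  -0.      1.2754 -0.146 ]
tool_pos [0.1377 0.5062 0.2261]
tool_rot [-3.1401e+00 -2.0000e-04  2.8758e+00]
contact_force [ 0.1446 -0.8648 -0.0806]
opening 0.0916
top [[-0.012, -0.993, 0.117, 0.437], [-1.0, 0.013, 0.006, 0.104], [-0.007, -0.117, -0.993, 1.05], [0.0, 0.0, 0.0, 1.0]] [[443.5446284152845, 0.0, 277.9358327999352], [0.0, 443.5446284152845, 202.91597658579445], [0.0, 0.0, 1.0]]
side [[0.999, 0.015, 0.03, 0.534], [-0.02, -0.444, 0.896, -0.863], [0.027, -0.896, -0.444, 0.555], [0.0, 0.0, 0.0, 1.0]] [[446.5756622924478, 0.0, 278.76645744373684], [0.0, 446.5756622924478, 209.41518131495914], [0.0, 0.0, 1.0]]
wrist [[0.262, 0.919, 0.295, 0.059], [0.965, -0.25, -0.081, 0.529], [-0.001, 0.306, -0.952, 0.385], [0.0, 0.0, 0.0, 1.0]] [[342.28105994765156, 0.0, 277.1918832345716], [0.0, 342.28105994765156, 207.87101119138117], [0.0, 0.0, 1.0]]
```

View pics/top0.png

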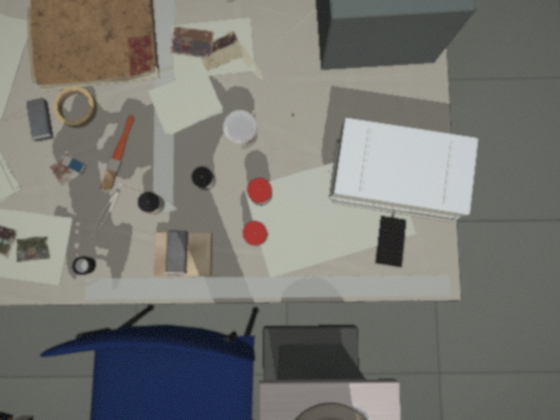

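View pics/side0.png

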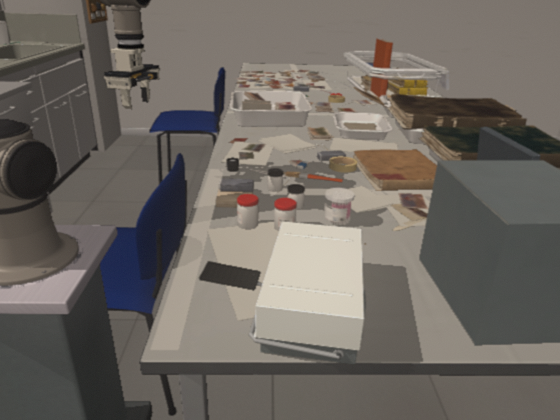

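View pics/wrist0.png

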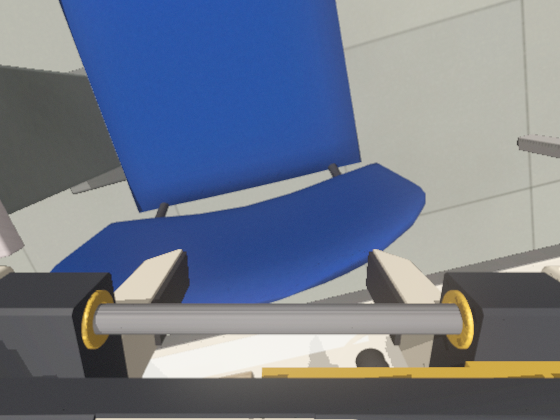

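The top view shows the board with the weight at about (176,250), red caps at (260,190) and (255,233), black caps at (202,177) and (149,201), and the tub at (240,127). The hood is at about (405,167) and the pedal pad at (391,240). There is also a small black item at (84,265).

```bash
python3 - <<'E'
from h import *
c=cam('top');P=cloud(c);im=c['img']
hsv=cv2.cvtColor(im,cv2.COLOR_RGB2HSV)
print('table z',np.nanmedian(P[255:268,230:240,2]))
def blob(name,mask,roi,zr):
    u0,v0,u1,v1=roi
    m=np.zeros(mask.shape,np.uint8);m[v0:v1,u0:u1]=mask[v0:v1,u0:u1]
    Z=P[...,2]; m&=((Z>zr[0])&(Z<zr[1])).astype(np.uint8)
    n,l,s,_=cv2.connectedComponentsWithStats(m)
    k=1+np.argmax(s[1:,4]); q=P[l==k]
    r=cv2.minAreaRect((q[:,:2]*1000).astype(np.float32))
    (cx,cy),rad=cv2.minEnclosingCircle((q[:,:2]*1000).astype(np.float32))
    print(name,'n',len(q),'mean',np.round(q.mean(0)*1000,1),'zmed',np.round(np.median(q[:,2])*1000,1),'circ',round(cx,1),round(cy,1),round(rad,1),'rect',np.round(r[0],1),np.round(r[1],1),round(r[2],1))
one=np.ones(im.shape[:2],np.uint8)
for n,r in dict(red1=(235,165,285,212),red2=(232,212,280,252),bl1=(185,155,222,195),bl2=(130,185,168,218),odd=(66,248,102,280)).items():
    blob(n,one,r,(.02,.2))
    zz=P[r[1]:r[3],r[0]:r[2],2]; zt=np.nanpercentile(zz,99)
    blob(n+' top',one,r,(zt-.008,.2))
blob('tub',one,(210,95,270,160),(.06,.2))
blob('weight',one,(150,225,215,280),(.04,.08))
blob('board',one,(150,225,215,280),(.012,.08))
blob('hood',one,(320,110,490,222),(.055,.2))
blob('pad',(hsv[...,2]<70).astype(np.uint8),(365,205,415,275),(.03,.2))
print(P[170,405],P[150,380],P[180,450])
print('greybox', P[45,400],P[66,330],P[66,430], P[5,330])
E
```

```text
table z -0.00019879264457001167
red1 n 558 mean [581.4 151.8  72. ] zmed 74.8 circ 583.7 152.9 28.5 rect [583.2 152.3] [55.2 55.7] 59.5
red1 top n 500 mean [583.6 152.7  75. ] zmed 75.0 circ 583.9 152.9 28.3 rect [583.4 152.5] [54.6 55.7] 60.4
red2 n 506 mean [487.5 162.4  78.5] zmed 80.0 circ 488.1 163.0 27.2 rect [488.2 162.7] [53.9 52.5] 44.5
red2 top n 481 mean [488.4 163.   80.1] zmed 80.2 circ 488.2 163.1 27.1 rect [488.6 163.1] [52.8 52.6] 88.9
bl1 n 416 mean [616.1 281.7  56.5] zmed 59.7 circ 618.6 284.0 24.5 rect [617.7 283.3] [47. 47.] 86.7
bl1 top n 351 mean [618.2 283.6  60. ] zmed 60.1 circ 618.7 284.0 24.3 rect [617.9 283.6] [46.8 45.8] 1.1
bl2 n 446 mean [561.1 401.3  55.9] zmed 59.5 circ 562.2 404.8 24.8 rect [561.9 404.1] [47.2 48.1] 1.9
bl2 top n 361 mean [562.1 404.3  60.1] zmed 60.1 circ 562.3 404.8 24.7 rect [562.4 404.2] [45.9 48.3] 0.7
odd n 330 mean [421.  558.3  33.8] zmed 33.9 circ 421.6 559.9 22.3 rect [421.3 559. ] [42.2 41.7] 26.6
odd top n 190 mean [421.5 558.6  36.9] zmed 37.1 circ 421.7 559.9 22.2 rect [421.3 559. ] [42.2 41.7] 26.6
tub n 913 mean [725.5 194.7  82.2] zmed 82.2 circ 726.6 195.0 38.6 rect [726.1 195.4] [75.  74.6] 44.7
weight n 883 mean [448.3 341.4  49.7] zmed 49.8 circ 448.6 341.6 52.1 rect [448.1 342.2] [45.2 99. ] 87.4
board n 2516 mean [444.8 330.2  33.2] zmed 25.7 circ 444.7 333.0 80.5 rect [445.9 333.6] [131.1 102. ] 89.3
hood n 11032 mean [ 624.3 -165.   104.8] zmed 106.1 circ 628.0 -167.3 168.0 rect [ 628.6 -167.8] [293.2 171.6] 80.1
pad n 1129 mean [ 465.4 -139.4   58.7] zmed 58.8 circ 466.1 -139.0 56.1 rect [ 467.6 -139.8] [ 55.8 105.8] 79.8
[ 0.61651263 -0.16490888  0.10701938] [ 0.66075205 -0.11237155  0.10907708] [ 0.5938381  -0.26130093  0.10452051]
greybox [ 0.89640491 -0.16475499  0.11352164] [ 0.89013668 -0.01959018  0.02289135] [ 8.96376390e-01 -2.68697251e-01  2.39894190e-04] [0.91505379 0.00398838 0.24493948]
```

Hold-up against the given sizes: all four jars are present, with diameters and heights that match. The box yaw is about -9.9° from both the hood rectangle and the pad-to-hood line, whose length of 163 mm fits the stated 165. I'll plan the first move now.

```bash
cat >> h.py <<'E'
def plan(x,y,z,yaw=None):
    """shift/turn in tool axes to a world tcp target with tool down, yaw deg"""
    s=status.observe(); Rc=R.from_euler('xyz',s['tool_rot']); p=np.array(s['tool_pos'])
    d=Rc.inv().apply(np.array([x,y,z])-p)
    out=[np.round(d,4).tolist()]
    if yaw is not None:
        out.append(np.round((Rc.inv()*R.from_euler('xyz',[np.pi,0,np.radians(yaw)])).as_rotvec(),3).tolist())
    print('t',round(s['time'],2),'tcp',np.round(p,4),'yaw',round(np.degrees(s['tool_rot'][2]),1),'->',out, 'dist',round(np.linalg.norm(d),3))
E
python3 - <<'E'
from h import *
plan(.448,.342,.12,177.4)
E
```

```text
t 0.2 tcp [0.1378 0.5064 0.2263] yaw 164.8 -> [[-0.3425, -0.077, 0.1063], [-0.001, -0.0, -0.22]] dist 0.367
```

Call:
jog_arm:
  series:
    - [1, [-0.03, -0.007, 0.01], [0, 0, -0.03]]
    - [1, [-0.068, -0.015, 0.021], [0, 0, -0.06]]
    - [1, [-0.106, -0.024, 0.033], [0, 0, -0.09]]
    - [1, [-0.144, -0.032, 0.045], [0, 0, -0.12]]
    - [1, [-0.182, -0.041, 0.056], [0, 0, -0.15]]
    - [1, [-0.22, -0.049, 0.068], [0, 0, -0.18]]
    - [1, [-0.258, -0.058, 0.08], [0, 0, -0.2]]
    - [1, [-0.296, -0.067, 0.092], [0, 0, -0.22]]
    - [1, [-0.326, -0.073, 0.101], [0, 0, -0.22]]
    - [1, [-0.3425, -0.077, 0.1063], [0, 0, -0.22]]
    - [1, [-0.3425, -0.077, 0.1063], [0, 0, -0.22]]
  squeeze: 30

```text
time: 1.12
tool_pos: [0.4507, 0.3399, 0.1187]
tool_rot: [-3.14, -0.001, 3.092]
contact_force: [-0.6, -0.1, -0.2]
opening: 0.0919
```

```bash
python3 - <<'E'
from h import *
plan(.448,.342,.029,177.4)
c=cam('wrist');save(c,'w1.png')
E
```

```text
t 1.12 tcp [0.4507 0.3399 0.1187] yaw 177.1 -> [[0.0027, 0.0021, 0.0897], [-0.001, -0.001, -0.004]] dist 0.09
```

View pics/w1.png

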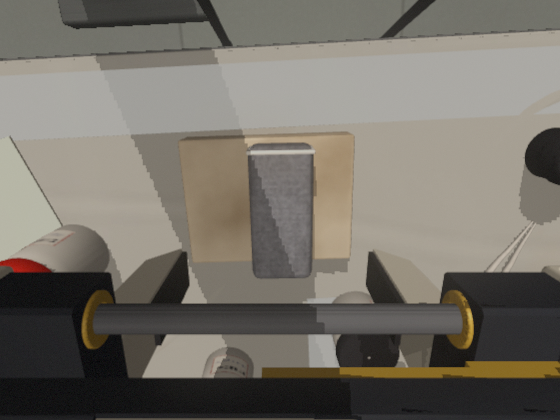

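The wrist view shows the weight at about (282,210), squarely between the fingers and lying parallel to them. Going down.

Call:
jog_arm:
  series:
    - [1, [0.001, 0.001, 0.02], [0, 0, 0]]
    - [1, [0.002, 0.002, 0.045], [0, 0, 0]]
    - [1, [0.003, 0.002, 0.07], [0, 0, 0]]
    - [1, [0.003, 0.002, 0.084], [0, 0, 0]]
    - [1, [0.003, 0.002, 0.0895], [0, 0, 0]]
    - [-1, [0.003, 0.002, 0.0895], [0, 0, 0]]
    - [-1, [0.003, 0.002, 0.0895], [0, 0, 0]]
    - [-1, [0.003, 0.002, 0.0895], [0, 0, 0]]
    - [-1, [0.003, 0.002, 0.0895], [0, 0, 0]]
    - [-1, [0.003, 0.002, 0.0895], [0, 0, 0]]
    - [-1, [0.003, 0.002, 0.0895], [0, 0, 0]]
    - [-1, [0.003, 0.002, 0.0895], [0, 0, 0]]

```text
time: 2.17
tool_pos: [0.4454, 0.3445, 0.0314]
tool_rot: [3.141, 0.001, 3.096]
contact_force: [-0.0, 0.0, -0.7]
opening: 0.0497
```

```bash
python3 - <<'E'
from h import *
st()
E
```

```text
time 2.1667
qpos [ 5.2220e-01  6.3220e-01  1.6452e+00  1.0000e-04  8.6350e-01 -1.0027e+00]
tool_pos [0.4454 0.3445 0.0314]
tool_rot [3.1411e+00 6.0000e-04 3.0957e+00]
contact_force [-0.02    0.0368 -0.6694]
opening 0.0497
```

Call:
jog_arm:
  series:
    - [-1, [0, 0, 0.002], [0, 0, 0]]
    - [-1, [0, 0, 0.002], [0, 0, 0]]
    - [-1, [0, 0, 0.002], [0, 0, 0]]
    - [-1, [0, 0, 0.002], [0, 0, 0]]
    - [-1, [0, 0, 0.002], [0, 0, 0]]

```text
time: 2.58
tool_pos: [0.4455, 0.3441, 0.03]
tool_rot: [-3.141, 0.001, 3.096]
contact_force: [-3.1, -3.1, 10.1]
opening: 0.0445
```

Call:
jog_arm:
  series:
    - [-1, [0, 0, -0.005], [0, 0, 0]]
    - [-1, [0, 0, -0.02], [0, 0, 0]]
    - [-1, [0, 0, -0.04], [0, 0, 0]]
    - [-1, [0, 0, -0.065], [0, 0, 0]]
    - [-1, [0, 0, -0.09], [0, 0, 0]]
    - [-1, [0, 0, -0.11], [0, 0, 0]]
    - [-1, [0, 0, -0.12], [0, 0, 0]]
    - [-1, [0, 0, -0.12], [0, 0, 0]]

```text
time: 3.25
tool_pos: [0.4459, 0.345, 0.1505]
tool_rot: [3.14, 0.003, 3.096]
contact_force: [2.2, -0.0, -6.2]
opening: 0.0446
```

```bash
python3 - <<'E'
from h import *
st()
c=cam('side');save(c,'s1.png')
plan(.467,-.139,.14,170.1)
E
```

```text
time 3.25
qpos [ 5.2240e-01  4.7980e-01  1.5297e+00  2.0000e-04  1.1289e+00 -1.0027e+00]
tool_pos [0.4459 0.345  0.1505]
tool_rot [3.1397e+00 2.6000e-03 3.0958e+00]
contact_force [ 2.18   -0.0402 -6.1649]
opening 0.0446
t 3.3 tcp [0.4452 0.3445 0.1488] yaw 177.4 -> [[-0.044, -0.482, 0.0086], [0.0, 0.0, 0.127]] dist 0.484
```

View pics/s1.png

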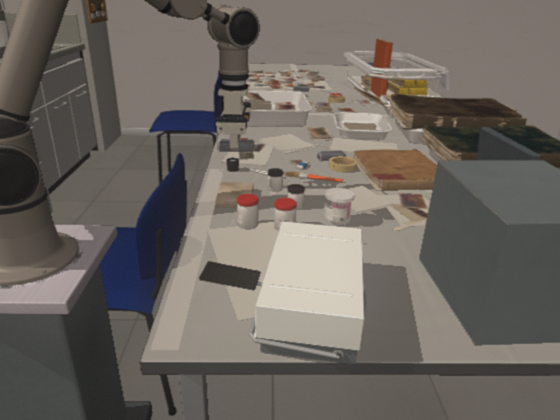

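The weight is held: the opening is 44.6 mm and the wrist carries about 6 N. Carrying it towards the pedal.

Call:
jog_arm:
  series:
    - [-1, [-0.001, -0.012, 0], [0, 0, 0.005]]
    - [-1, [-0.003, -0.036, 0.001], [0, 0, 0.01]]
    - [-1, [-0.006, -0.07, 0.001], [0, 0, 0.02]]
    - [-1, [-0.01, -0.108, 0.002], [0, 0, 0.03]]
    - [-1, [-0.013, -0.146, 0.003], [0, 0, 0.04]]
    - [-1, [-0.017, -0.184, 0.003], [0, 0, 0.05]]
    - [-1, [-0.02, -0.222, 0.004], [0, 0, 0.06]]
    - [-1, [-0.024, -0.26, 0.005], [0, 0, 0.07]]
    - [-1, [-0.027, -0.298, 0.005], [0, 0, 0.08]]
    - [-1, [-0.031, -0.336, 0.006], [0, 0, 0.09]]
    - [-1, [-0.034, -0.37, 0.007], [0, 0, 0.1]]
    - [-1, [-0.036, -0.39, 0.007], [0, 0, 0.11]]

```text
time: 4.3
tool_pos: [0.4617, -0.0503, 0.1401]
tool_rot: [-3.141, -0.003, 2.983]
contact_force: [-0.2, 0.2, -5.5]
opening: 0.0447
```

Call:
jog_arm:
  series:
    - [-1, [0, -0.02, 0], [0, 0, 0.01]]
    - [-1, [0, -0.05, 0], [0, 0, 0.017]]
    - [-1, [0, -0.075, 0], [0, 0, 0.017]]
    - [-1, [0, -0.088, 0], [0, 0, 0.017]]
    - [-1, [0, -0.091, 0], [0, 0, 0.017]]
    - [-1, [0, -0.091, 0], [0, 0, 0.017]]
    - [-1, [0, -0.091, 0], [0, 0, 0.017]]

```text
time: 4.88
tool_pos: [0.4483, -0.1361, 0.1409]
tool_rot: [3.14, -0.002, 2.968]
contact_force: [-1.2, -0.3, -5.9]
opening: 0.0449
```

```bash
python3 - <<'E'
from h import *
st()
plan(.464,-.139,.07,170.1)
c=cam('side');save(c,'s2.png')
E
```

```text
time 4.8833
qpos [-4.5880e-01  3.3580e-01  1.7978e+00  5.0000e-04  1.0106e+00 -1.8564e+00]
tool_pos [ 0.4483 -0.1361  0.1409]
tool_rot [ 3.1405e+00 -2.4000e-03  2.9682e+00]
contact_force [-1.2146 -0.2584 -5.8531]
opening 0.0449
t 4.88 tcp [ 0.4483 -0.1361  0.1409] yaw 170.1 -> [[-0.0161, -0.0002, 0.0708], [0.001, -0.002, -0.001]] dist 0.073
```

View pics/s2.png

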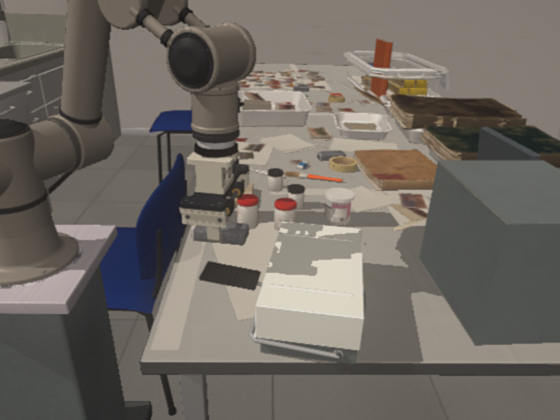

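Call:
jog_arm:
  series:
    - [-1, [-0.006, 0, 0.01], [0, 0, 0]]
    - [-1, [-0.012, 0, 0.025], [0, 0, 0]]
    - [-1, [-0.0165, 0, 0.04], [0, 0, 0]]
    - [-1, [-0.0165, 0, 0.052], [0, 0, 0]]
    - [-1, [-0.0165, 0, 0.06], [0, 0, 0]]
    - [-1, [-0.0165, 0, 0.066], [0, 0, 0]]
    - [-1, [-0.0165, 0, 0.07], [0, 0, 0]]
    - [-1, [-0.0165, 0, 0.074], [0, 0, 0]]
    - [-1, [-0.0165, 0, 0.078], [0, 0, 0]]
    - [-1, [-0.0165, 0, 0.082], [0, 0, 0]]
    - [-1, [-0.0165, 0, 0.086], [0, 0, 0]]
    - [-1, [-0.0165, 0, 0.09], [0, 0, 0]]

```text
time: 5.93
tool_pos: [0.4656, -0.1396, 0.0518]
tool_rot: [-3.141, 0.001, 2.969]
contact_force: [-0.0, 0.4, -3.2]
opening: 0.0451
```

```bash
python3 - <<'E'
from h import *
st()
c=cam('side');save(c,'s3.png')
E
```

```text
time 5.9333
qpos [-0.4492  0.4952  1.8485  0.      0.7973 -1.8472]
tool_pos [ 0.4656 -0.1396  0.0518]
tool_rot [-3.1415e+00  5.0000e-04  2.9687e+00]
contact_force [-0.0392  0.418  -3.1854]
opening 0.0451
```

View pics/s3.png

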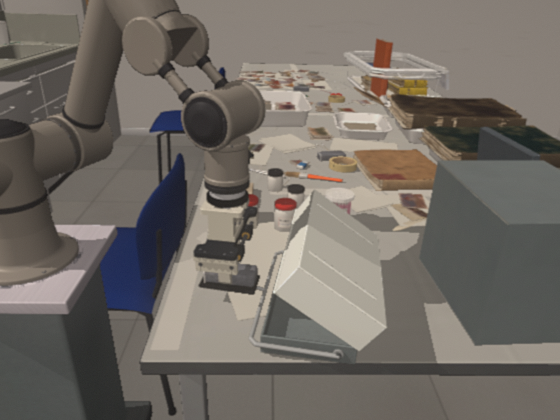

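The pedal is going down under the weight and the hood is about half open. Continuing, then releasing.

Call:
jog_arm:
  series:
    - [-1, [0, 0, 0.004], [0, 0, 0]]
    - [-1, [0, 0, 0.008], [0, 0, 0]]
    - [-1, [0, 0, 0.012], [0, 0, 0]]
    - [-1, [0, 0, 0.016], [0, 0, 0]]
    - [-1, [0, 0, 0.02], [0, 0, 0]]
    - [-1, [0, 0, 0.023], [0, 0, 0]]
    - [-1, [0, 0, 0.023], [0, 0, 0]]
    - [-1, [0, 0, 0.023], [0, 0, 0]]
    - [-1, [0, 0, 0.023], [0, 0, 0]]

```text
time: 6.73
tool_pos: [0.4656, -0.1395, 0.0289]
tool_rot: [3.141, 0.0, 2.969]
contact_force: [-0.7, -0.4, -4.8]
opening: 0.0447
```

Call:
jog_arm:
  series:
    - [0.1, [0, 0, 0], [0, 0, 0]]
    - [0.2, [0, 0, 0], [0, 0, 0]]
    - [0.4, [0, 0, 0], [0, 0, 0]]
    - [0.5, [0, 0, 0], [0, 0, 0]]
    - [0.5, [0, 0, 0], [0, 0, 0]]
    - [0.5, [0, 0, 0], [0, 0, 0]]
    - [0.5, [0, 0, 0], [0, 0, 0]]

```text
time: 7.32
tool_pos: [0.4656, -0.1395, 0.029]
tool_rot: [3.142, 0.0, 2.969]
contact_force: [-0.3, -0.3, 0.2]
opening: 0.0687
```

Call:
jog_arm:
  series:
    - [0.5, [0, 0, -0.01], [0, 0, 0]]
    - [0.5, [0, 0, -0.035], [0, 0, 0]]
    - [0.6, [0, 0, -0.07], [0, 0, 0]]
    - [0.6, [0, 0, -0.11], [0, 0, 0]]
    - [0.6, [0, 0, -0.14], [0, 0, 0]]
    - [0.6, [0, 0, -0.15], [0, 0, 0]]

```text
time: 7.82
tool_pos: [0.4674, -0.1403, 0.1845]
tool_rot: [-3.139, 0.008, 2.969]
contact_force: [0.0, -0.1, -0.7]
opening: 0.0735
```

```bash
python3 - <<'E'
from h import *
st()
c=cam('side');save(c,'s4.png')
c=cam('top');save(c,'t4.png')
E
```

```text
time 7.8167
qpos [-4.4890e-01  3.1060e-01  1.6957e+00  1.0000e-04  1.1268e+00 -1.8472e+00]
tool_pos [ 0.4674 -0.1403  0.1845]
tool_rot [-3.1393  0.0082  2.969 ]
contact_force [ 0.0314 -0.1354 -0.6508]
opening 0.0735
```

View pics/s4.png

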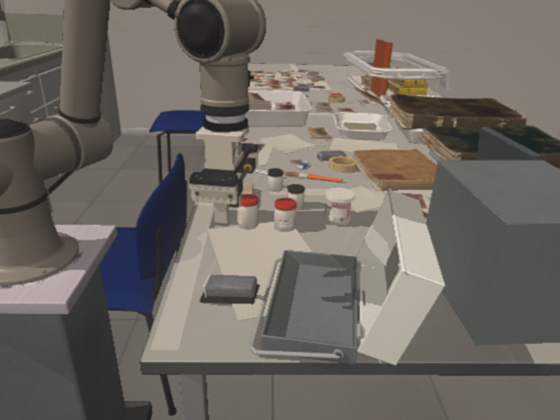

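View pics/t4.png

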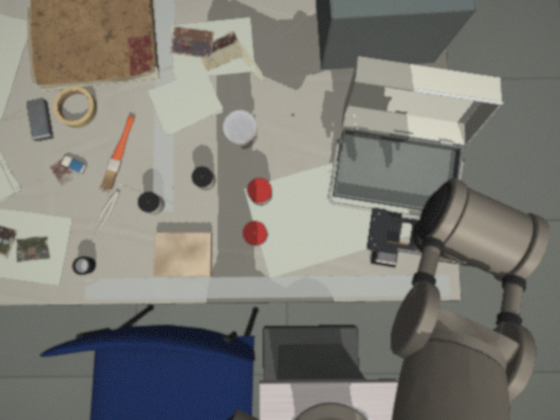

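The weight lies on the pad at about (231,287) in the side view and the hood stands fully open. I'll measure the tray rim, confirm the jars, and plan for the first black jar.

```bash
cat >> h.py <<'E'
def jars(c,prev,win=70):
    """find raised caps in the top view near prev positions; tight top-face circle"""
    P=cloud(c);res={}
    hsv=cv2.cvtColor(c['img'],cv2.COLOR_RGB2HSV)
    red=(((hsv[...,0]<8)|(hsv[...,0]>172))&(hsv[...,1]>120)&(hsv[...,2]>60))
    blk=hsv[...,2]<75
    for n,(x,y,h,m) in prev.items():
        near=(np.hypot(P[...,0]-x,P[...,1]-y)<win/1000)&(abs(P[...,2]-h)<.006)&(red if m=='r' else blk)
        k,l,s,_=cv2.connectedComponentsWithStats(near.astype(np.uint8))
        if k<2: print(n,'none');continue
        q=P[l==1+np.argmax(s[1:,4])]
        (cx,cy),r=cv2.minEnclosingCircle((q[:,:2]*1000).astype(np.float32))
        print(n,len(q),'circ',round(cx,1),round(cy,1),round(r,1),'z',round(np.median(q[:,2])*1000,1))
PREV=dict(a=(.584,.153,.075,'r'),c=(.488,.163,.08,'r'),b1=(.618,.284,.06,'k'),b2=(.562,.4045,.06,'k'))
E
python3 - <<'E'
from h import *
c=cam('top');jars(c,PREV)
P=cloud(c)
yaw=np.radians(-9.9);ex=np.array([np.cos(yaw),np.sin(yaw)]);ey=np.array([-ex[1],ex[0]])
B=np.array([.6295,-.168])
L=np.stack([(P[...,:2]-B)@ex,(P[...,:2]-B)@ey],-1)
Z=P[...,2]
fl=(Z>.002)&(Z<.014)&(abs(L[...,0])<.07)&(abs(L[...,1])<.13)
print('floor z',np.nanmedian(Z[fl]),fl.sum())
# rim
for lo,hi in ((-.11,-.06),(-.05,0),(.02,.08)):
    m=(Z>.036)&(Z<.046)&(L[...,1]>lo)&(L[...,1]<hi)&(abs(L[...,0])<.1)
    x=L[m][:,0]; print('rim x front',np.percentile(x[x<0],[5,50,95]) if (x<0).any() else None,'back',np.percentile(x[x>0],[5,50,95]) if (x>0).any() else None)
m=(Z>.036)&(Z<.046)&(abs(L[...,0])<.05)&(abs(L[...,1])<.16)
y=L[m][:,1]; 
for g in (y[y<0],y[y>0]):
    if len(g): print('rim y',np.percentile(g,[5,50,95]),len(g))
for n,lx,ly in (('s1',-.012,-.0985),('s2',-.012,-.0335),('s3',-.012,.0315),('s4',-.012,.0955)): print(n,np.round(B+lx*ex+ly*ey,4))
plan(.618,.284,.15,115)
E
```

```text
a 439 circ 582.6 152.6 27.2 z 75.3
c 420 circ 486.9 161.9 25.5 z 80.2
b1 308 circ 617.4 281.8 22.9 z 60.1
b2 306 circ 561.6 402.6 22.6 z 60.0
floor z 0.00822967694306409 5803
rim x front [-0.07853034 -0.07573791 -0.07411909] back [0.0761624  0.08485736 0.09515752]
rim x front [-0.07890713 -0.07664913 -0.0743116 ] back [0.07588504 0.08705873 0.09722259]
rim x front [-0.07919906 -0.07693553 -0.07456167] back [0.07603597 0.08773139 0.09674554]
rim y [-0.13913618 -0.13624917 -0.1337057 ] 51
rim y [0.13567046 0.13808173 0.14020391] 89
s1 [ 0.6007 -0.263 ]
s2 [ 0.6119 -0.1989]
s3 [ 0.6231 -0.1349]
s4 [ 0.6341 -0.0719]
t 7.97 tcp [ 0.4657 -0.1396  0.18  ] yaw 170.1 -> [[-0.0771, 0.4435, 0.0299], [0.001, 0.002, 0.962]] dist 0.451
```

Call:
jog_arm:
  series:
    - [0.6, [-0.003, 0.015, 0], [0, 0, 0.05]]
    - [0.7, [-0.008, 0.045, 0], [0, 0, 0.15]]
    - [0.7, [-0.014, 0.082, 0], [0, 0, 0.25]]
    - [0.7, [-0.02, 0.12, 0], [0, 0, 0.35]]
    - [0.7, [-0.027, 0.158, 0], [0, 0, 0.45]]
    - [0.7, [-0.034, 0.196, 0], [0, 0, 0.55]]
    - [0.7, [-0.04, 0.234, 0.002], [0, 0, 0.65]]
    - [0.7, [-0.047, 0.272, 0.005], [0, 0, 0.75]]
    - [0.7, [-0.053, 0.31, 0.01], [0, 0, 0.85]]
    - [0.7, [-0.06, 0.348, 0.015], [0, 0, 0.93]]
    - [0.7, [-0.067, 0.384, 0.02], [0, 0, 0.962]]
    - [0.7, [-0.072, 0.415, 0.025], [0, 0, 0.962]]

```text
time: 8.97
tool_pos: [0.6072, 0.2592, 0.1512]
tool_rot: [-3.138, -0.001, 2.006]
contact_force: [0.2, -0.8, -0.2]
opening: 0.0781
```

Call:
jog_arm:
  series:
    - [0.7, [-0.02, -0.014, 0.01], [0, 0, 0]]
    - [0.7, [-0.02, -0.014, 0.01], [0, 0, 0]]
    - [0.7, [-0.02, -0.014, 0.01], [0, 0, 0]]
    - [0.7, [-0.02, -0.014, 0.01], [0, 0, 0]]

```text
time: 9.3
tool_pos: [0.6032, 0.2326, 0.1431]
tool_rot: [-3.14, -0.001, 2.006]
contact_force: [0.0, -0.1, -0.0]
opening: 0.0782
```

```bash
python3 - <<'E'
from h import *
plan(.618,.2835,.019,115)
c=cam('top');jars(c,PREV);save(c,'t5.png')
c=cam('wrist');save(c,'w5.png')
plan(.618,.2835,.019,115)
E
```

```text
t 9.3 tcp [0.6032 0.2326 0.1431] yaw 114.9 -> [[0.0398, 0.0351, 0.1241], [-0.002, -0.001, -0.001]] dist 0.135
a 456 circ 582.5 153.1 27.7 z 75.2
c 174 circ 487.5 156.6 23.9 z 80.0
b1 none
b2 141 circ 562.7 409.6 20.5 z 60.2
t 9.4 tcp [0.6036 0.2327 0.1442] yaw 114.9 -> [[0.0399, 0.0344, 0.1252], [0.0, -0.0, -0.001]] dist 0.136
```

View pics/w5.png

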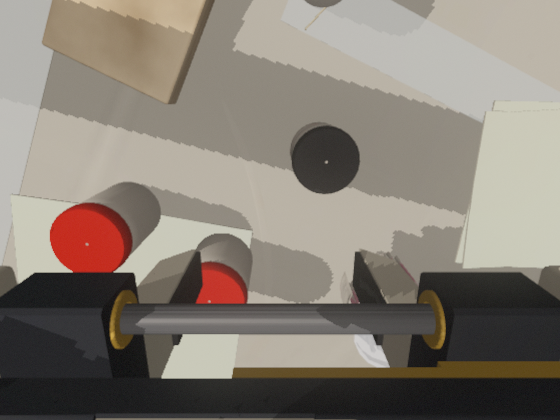

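The wrist view shows the black cap at (326,159), ahead and to the side. Moving above it, then down.

Call:
jog_arm:
  series:
    - [0.7, [0.02, 0.017, 0.01], [0, 0, 0]]
    - [0.7, [0.04, 0.0345, 0.025], [0, 0, 0]]
    - [0.7, [0.04, 0.0345, 0.04], [0, 0, 0]]
    - [0.7, [0.04, 0.0345, 0.045], [0, 0, 0]]
    - [0.7, [0.04, 0.0345, 0.045], [0, 0, 0]]

```text
time: 9.82
tool_pos: [0.6169, 0.2833, 0.0975]
tool_rot: [-3.139, -0.0, 2.007]
contact_force: [-0.2, -0.1, 0.2]
opening: 0.078
```

```bash
python3 - <<'E'
from h import *
plan(.618,.2835,.019,115)
c=cam('wrist');save(c,'w6.png'); P=cloud(c)
m=(np.hypot(P[...,0]-.618,P[...,1]-.284)<.05)&(abs(P[...,2]-.06)<.006)
q=P[m]; print(len(q), cv2.minEnclosingCircle((q[:,:2]*1000).astype(np.float32)))
E
```

```text
t 9.82 tcp [0.6169 0.2833 0.0975] yaw 115.0 -> [[-0.0003, 0.0013, 0.0785], [-0.003, -0.0, -0.0]] dist 0.079
4494 ((619.2005004882812, 285.4241638183594), 24.441123962402344)
```

View pics/w6.png

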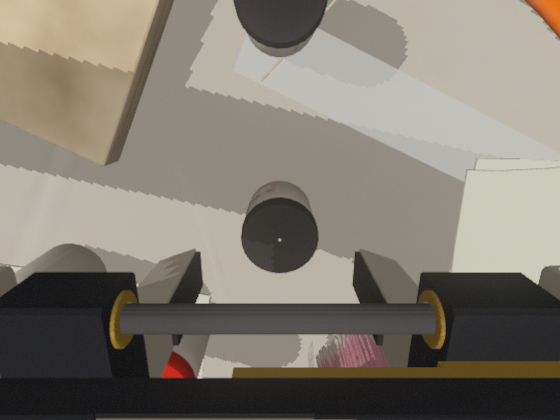

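The cap at (280,235) is centred between the fingers. Descending and gripping.

Call:
jog_arm:
  series:
    - [0.7, [0, 0.001, 0.02], [0, 0, 0]]
    - [0.7, [0, 0.001, 0.045], [0, 0, 0]]
    - [0.7, [0, 0.001, 0.066], [0, 0, 0]]
    - [0.7, [0, 0.001, 0.078], [0, 0, 0]]
    - [0, [0, 0.001, 0.078], [0, 0, 0]]
    - [-0.5, [0, 0.001, 0.078], [0, 0, 0]]
    - [-1, [0, 0.001, 0.078], [0, 0, 0]]
    - [-1, [0, 0.001, 0.078], [0, 0, 0]]
    - [-1, [0, 0.001, 0.078], [0, 0, 0]]
    - [-1, [0, 0.001, 0.078], [0, 0, 0]]
    - [-1, [0, 0.001, 0.078], [0, 0, 0]]
    - [-1, [0, 0.001, 0.078], [0, 0, 0]]
  squeeze: 20

```text
time: 10.87
tool_pos: [0.6194, 0.2843, 0.0225]
tool_rot: [3.14, 0.0, 2.007]
contact_force: [-1.7, -1.3, 5.7]
opening: 0.0473
```

```bash
python3 - <<'E'
from h import *
st()
plan(.6007,-.263,.16,80.1)
E
```

```text
time 10.8667
qpos [ 3.1800e-01  8.1880e-01  1.2693e+00 -1.0000e-04  1.0514e+00 -1.1800e-01]
tool_pos [0.6194 0.2843 0.0225]
tool_rot [3.1396e+00 3.0000e-04 2.0068e+00]
contact_force [-1.7414 -1.3199  5.6773]
opening 0.0473
t 10.87 tcp [0.6194 0.2843 0.0225] yaw 115.0 -> [[-0.4882, -0.2479, -0.1379], [0.002, -0.0, 0.609]] dist 0.565
```

Call:
jog_arm:
  series:
    - [-1, [0, 0, -0.005], [0, 0, 0]]
    - [-1, [0, 0, -0.025], [0, 0, 0]]
    - [-1, [0, 0, -0.06], [0, 0, 0]]
    - [-1, [-0.01, -0.005, -0.1], [0, 0, 0]]
    - [-1, [-0.035, -0.018, -0.125], [0, 0, 0.03]]
    - [-1, [-0.07, -0.035, -0.138], [0, 0, 0.08]]
    - [-1, [-0.105, -0.053, -0.14], [0, 0, 0.13]]
    - [-1, [-0.14, -0.071, -0.14], [0, 0, 0.18]]
    - [-1, [-0.175, -0.089, -0.14], [0, 0, 0.23]]
    - [-1, [-0.21, -0.107, -0.14], [0, 0, 0.28]]
    - [-1, [-0.245, -0.125, -0.14], [0, 0, 0.33]]
    - [-1, [-0.28, -0.142, -0.14], [0, 0, 0.38]]

```text
time: 11.87
tool_pos: [0.6076, -0.0314, 0.161]
tool_rot: [-3.141, -0.0, 1.624]
contact_force: [-0.2, 0.6, -2.0]
opening: 0.0477
```

```bash
python3 - <<'E'
from h import *
plan(.6007,-.263,.16,80.1)
E
```

```text
t 11.87 tcp [ 0.6076 -0.0314  0.161 ] yaw 93.1 -> [[-0.2309, -0.0194, 0.001], [-0.0, -0.0, 0.226]] dist 0.232
```

Call:
jog_arm:
  series:
    - [-1, [-0.035, -0.003, 0], [0, 0, 0.05]]
    - [-1, [-0.07, -0.006, 0], [0, 0, 0.1]]
    - [-1, [-0.105, -0.009, 0], [0, 0, 0.15]]
    - [-1, [-0.14, -0.012, 0], [0, 0, 0.2]]
    - [-1, [-0.175, -0.015, 0], [0, 0, 0.226]]
    - [-1, [-0.205, -0.017, 0], [0, 0, 0.226]]
    - [-1, [-0.225, -0.019, 0], [0, 0, 0.226]]
    - [-1, [-0.231, -0.0194, 0], [0, 0, 0.226]]
    - [-1, [-0.231, -0.0194, 0], [0, 0, 0.226]]
    - [-1, [-0.231, -0.0194, 0], [0, 0, 0.226]]

```text
time: 12.7
tool_pos: [0.6017, -0.2606, 0.1606]
tool_rot: [-3.141, -0.001, 1.401]
contact_force: [0.8, 0.3, -1.1]
opening: 0.0477
```

```bash
python3 - <<'E'
from h import *
plan(.6007,-.263,.032,80.1)
c=cam('side');save(c,'s7.png')
c=cam('top');save(c,'t7.png');jars(c,PREV,90)
E
```

```text
t 12.7 tcp [ 0.6017 -0.2606  0.1606] yaw 80.2 -> [[-0.0026, -0.0005, 0.1286], [-0.001, -0.001, 0.003]] dist 0.129
a 427 circ 582.4 152.0 26.5 z 75.1
c 415 circ 487.2 162.1 25.5 z 79.9
b1 none
b2 308 circ 561.4 402.9 22.6 z 60.0
```

View pics/s7.png

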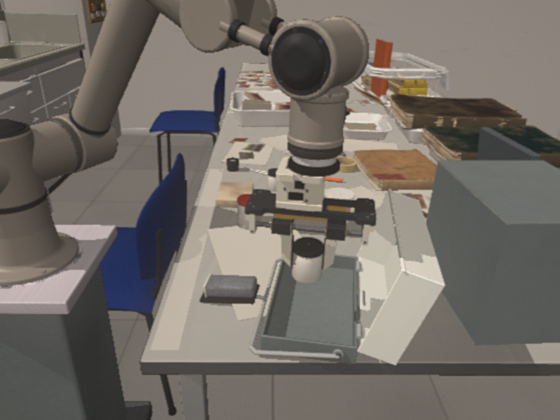

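The jar hangs upright over the tray at about (307,262) and the gripper body clears the hood. Lowering it in.

Call:
jog_arm:
  series:
    - [-1, [-0.001, 0, 0.02], [0, 0, 0]]
    - [-1, [-0.002, 0, 0.05], [0, 0, 0]]
    - [-1, [-0.002, 0, 0.08], [0, 0, 0]]
    - [-1, [-0.002, 0, 0.1], [0, 0, 0]]
    - [-1, [-0.002, 0, 0.114], [0, 0, 0]]
    - [-1, [-0.002, 0, 0.121], [0, 0, 0]]
    - [-1, [-0.002, 0, 0.125], [0, 0, 0]]
    - [-1, [-0.002, 0, 0.128], [0, 0, 0]]
    - [-1, [-0.002, 0, 0.129], [0, 0, 0]]
    - [-1, [-0.002, 0, 0.129], [0, 0, 0]]

```text
time: 13.63
tool_pos: [0.6021, -0.2633, 0.0328]
tool_rot: [3.14, 0.0, 1.401]
contact_force: [0.6, 0.2, -1.1]
opening: 0.0476
```

Call:
jog_arm:
  series:
    - [-1, [0, 0, 0.001], [0, 0, 0]]
    - [-1, [0, 0, 0.002], [0, 0, 0]]
    - [-1, [0, 0, 0.002], [0, 0, 0]]
    - [0.1, [0, 0, 0.002], [0, 0, 0]]
    - [0.2, [0, 0, 0.002], [0, 0, 0]]
    - [0.35, [0, 0, 0.002], [0, 0, 0]]
    - [0.35, [0, 0, 0.002], [0, 0, 0]]
    - [0.35, [0, 0, 0.002], [0, 0, 0]]
    - [0.35, [0, 0, 0.002], [0, 0, 0]]

```text
time: 14.38
tool_pos: [0.6016, -0.2633, 0.0299]
tool_rot: [3.142, -0.0, 1.401]
contact_force: [0.1, 0.2, -0.4]
opening: 0.062
```

Call:
jog_arm:
  series:
    - [0.35, [0, 0, -0.01], [0, 0, 0]]
    - [0.35, [0, 0, -0.03], [0, 0, 0]]
    - [0.35, [0, 0, -0.06], [0, 0, 0]]
    - [0.35, [0, 0, -0.1], [0, 0, 0]]
    - [0.5, [0, 0, -0.13], [0, 0, 0]]
    - [0.7, [0, 0, -0.14], [0, 0, 0]]

```text
time: 14.88
tool_pos: [0.6036, -0.2644, 0.1768]
tool_rot: [3.132, 0.003, 1.401]
contact_force: [0.6, -0.0, 2.1]
opening: 0.0714
```

```bash
python3 - <<'E'
from h import *
c=cam('side');save(c,'s8.png')
plan(.562,.404,.17,125)
E
```

```text
t 14.93 tcp [ 0.6036 -0.2645  0.1766] yaw 80.3 -> [[0.6518, -0.1541, 0.0029], [0.008, 0.007, -0.781]] dist 0.67
```

View pics/s8.png

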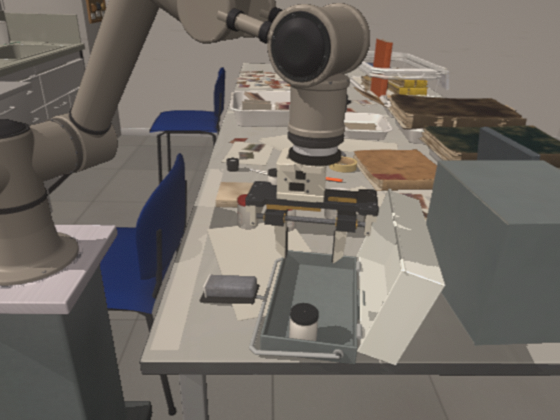

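The first black jar stands upright in the tray at about (304,325). Going to the second black jar.

Call:
jog_arm:
  series:
    - [0.7, [0.015, -0.004, 0], [0, 0, -0.03]]
    - [0.7, [0.045, -0.011, 0], [0, 0, -0.08]]
    - [0.7, [0.085, -0.02, 0], [0, 0, -0.14]]
    - [0.7, [0.125, -0.03, 0], [0, 0, -0.2]]
    - [0.7, [0.165, -0.039, 0], [0, 0, -0.26]]
    - [0.7, [0.205, -0.048, 0], [0, 0, -0.32]]
    - [0.7, [0.245, -0.058, 0], [0, 0, -0.38]]
    - [0.7, [0.285, -0.067, 0], [0, 0, -0.44]]
    - [0.7, [0.325, -0.077, 0], [0, 0, -0.5]]
    - [0.7, [0.365, -0.086, 0], [0, 0, -0.56]]
    - [0.7, [0.405, -0.096, 0], [0, 0, -0.62]]
    - [0.7, [0.445, -0.105, 0], [0, 0, -0.68]]

```text
time: 15.93
tool_pos: [0.5721, 0.1949, 0.1688]
tool_rot: [-3.14, -0.001, 2.084]
contact_force: [0.3, 0.1, -0.1]
opening: 0.078
```

```bash
python3 - <<'E'
from h import *
plan(.562,.404,.11,125)
c=cam('top');jars(c,PREV)
E
```

```text
t 15.93 tcp [0.5721 0.1949 0.1688] yaw 119.4 -> [[0.1871, 0.094, 0.0588], [-0.002, -0.001, -0.098]] dist 0.217
a 62 circ 586.2 133.8 18.4 z 74.7
c 18 circ 496.5 162.9 6.7 z 81.0
b1 none
b2 307 circ 561.6 402.6 22.4 z 60.1
```

Call:
jog_arm:
  series:
    - [0.7, [0.036, 0.018, 0.005], [0, 0, -0.03]]
    - [0.7, [0.072, 0.036, 0.015], [0, 0, -0.06]]
    - [0.7, [0.108, 0.054, 0.028], [0, 0, -0.098]]
    - [0.7, [0.142, 0.071, 0.042], [0, 0, -0.098]]
    - [0.7, [0.168, 0.084, 0.053], [0, 0, -0.098]]
    - [0.7, [0.183, 0.092, 0.059], [0, 0, -0.098]]
    - [0.7, [0.187, 0.094, 0.059], [0, 0, -0.098]]
    - [0.7, [0.187, 0.094, 0.059], [0, 0, -0.098]]
    - [0.7, [0.187, 0.094, 0.059], [0, 0, -0.098]]

```text
time: 16.73
tool_pos: [0.5643, 0.401, 0.1108]
tool_rot: [-3.141, 0.0, 2.178]
contact_force: [-0.4, -0.4, 0.4]
opening: 0.0781
```

```bash
python3 - <<'E'
from h import *
c=cam('wrist');save(c,'w9.png'); P=cloud(c)
m=(np.hypot(P[...,0]-.562,P[...,1]-.404)<.06)&(abs(P[...,2]-.06)<.006)
q=P[m]; print(len(q), cv2.minEnclosingCircle((q[:,:2]*1000).astype(np.float32)))
plan(.562,.404,.022,125)
E
```

```text
4089 ((562.8541870117188, 406.60589599609375), 24.41289710998535)
t 16.78 tcp [0.5646 0.4007 0.1113] yaw 124.8 -> [[0.0043, -0.0002, 0.0893], [-0.0, 0.0, -0.004]] dist 0.089
```

View pics/w9.png

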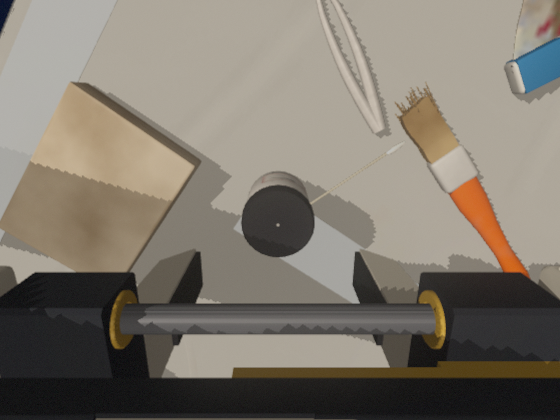

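The cap at (278,220) is centred between the fingers. Descending and gripping.

Call:
jog_arm:
  series:
    - [0.7, [0.002, 0, 0.02], [0, 0, 0]]
    - [0.7, [0.003, 0, 0.045], [0, 0, 0]]
    - [0.7, [0.003, 0, 0.07], [0, 0, 0]]
    - [0.7, [0.003, 0, 0.083], [0, 0, 0]]
    - [0.7, [0.003, 0, 0.088], [0, 0, 0]]
    - [-0.5, [0.003, 0, 0.088], [0, 0, 0]]
    - [-1, [0.003, 0, 0.088], [0, 0, 0]]
    - [-1, [0.003, 0, 0.088], [0, 0, 0]]
    - [-1, [0.003, 0, 0.088], [0, 0, 0]]
    - [-1, [0.003, 0, 0.088], [0, 0, 0]]
    - [-1, [0.003, 0, 0.088], [0, 0, 0]]
    - [-1, [0.003, 0, 0.088], [0, 0, 0]]

```text
time: 17.78
tool_pos: [0.5629, 0.4049, 0.0241]
tool_rot: [3.14, 0.0, 2.179]
contact_force: [-1.3, -0.8, 5.0]
opening: 0.0477
```

```bash
python3 - <<'E'
from h import *
st()
plan(.6231,-.1349,.16,80.1)
E
```

```text
time 17.7833
qpos [ 0.5132  0.8364  1.2252 -0.      1.0782 -0.0949]
tool_pos [0.5629 0.4049 0.0241]
tool_rot [3.1399e+00 2.0000e-04 2.1789e+00]
contact_force [-1.3126 -0.7747  5.0001]
opening 0.0477
t 17.78 tcp [0.5629 0.4049 0.0241] yaw 124.8 -> [[-0.4774, -0.2587, -0.1362], [0.002, -0.0, 0.781]] dist 0.56
```

Call:
jog_arm:
  series:
    - [-1, [0, 0, -0.005], [0, 0, 0]]
    - [-1, [0, 0, -0.025], [0, 0, 0]]
    - [-1, [0, 0, -0.06], [0, 0, 0]]
    - [-1, [-0.01, -0.005, -0.1], [0, 0, 0.02]]
    - [-1, [-0.035, -0.019, -0.125], [0, 0, 0.06]]
    - [-1, [-0.07, -0.038, -0.138], [0, 0, 0.12]]
    - [-1, [-0.105, -0.057, -0.138], [0, 0, 0.18]]
    - [-1, [-0.14, -0.076, -0.138], [0, 0, 0.24]]
    - [-1, [-0.175, -0.095, -0.138], [0, 0, 0.3]]
    - [-1, [-0.21, -0.114, -0.138], [0, 0, 0.36]]
    - [-1, [-0.245, -0.133, -0.138], [0, 0, 0.42]]
    - [-1, [-0.28, -0.152, -0.138], [0, 0, 0.48]]

```text
time: 18.78
tool_pos: [0.5972, 0.0861, 0.1609]
tool_rot: [-3.141, -0.0, 1.696]
contact_force: [0.7, 0.7, -0.8]
opening: 0.0476
```

```bash
python3 - <<'E'
from h import *
plan(.6231,-.1349,.16,80.1)
E
```

```text
t 18.78 tcp [0.5972 0.0861 0.1609] yaw 97.2 -> [[-0.2225, -0.0019, 0.0009], [-0.0, -0.0, 0.298]] dist 0.223
```

Call:
jog_arm:
  series:
    - [-1, [-0.035, 0, 0], [0, 0, 0.05]]
    - [-1, [-0.07, 0, 0], [0, 0, 0.11]]
    - [-1, [-0.105, -0.001, 0], [0, 0, 0.17]]
    - [-1, [-0.14, -0.001, 0], [0, 0, 0.23]]
    - [-1, [-0.175, -0.002, 0], [0, 0, 0.28]]
    - [-1, [-0.2, -0.002, 0], [0, 0, 0.298]]
    - [-1, [-0.217, -0.002, 0], [0, 0, 0.298]]
    - [-1, [-0.2235, -0.002, 0], [0, 0, 0.298]]
    - [-1, [-0.2235, -0.002, 0], [0, 0, 0.298]]
    - [-1, [-0.2235, -0.002, 0], [0, 0, 0.298]]
    - [-1, [-0.2235, -0.002, 0], [0, 0, 0.298]]

```text
time: 19.7
tool_pos: [0.6241, -0.1322, 0.1609]
tool_rot: [-3.141, -0.001, 1.403]
contact_force: [0.4, -0.3, -1.0]
opening: 0.0471
```

```bash
python3 - <<'E'
from h import *
plan(.6231,-.1349,.032,80.1)
c=cam('side');save(c,'s10.png')
c=cam('top');save(c,'t10.png');jars(c,PREV,90)
E
```

```text
t 19.7 tcp [ 0.6241 -0.1322  0.1609] yaw 80.4 -> [[-0.003, -0.0004, 0.1289], [-0.001, -0.001, 0.005]] dist 0.129
a 437 circ 582.7 151.6 26.9 z 75.1
c 414 circ 487.2 161.9 25.6 z 80.4
b1 none
b2 none
```

View pics/s10.png

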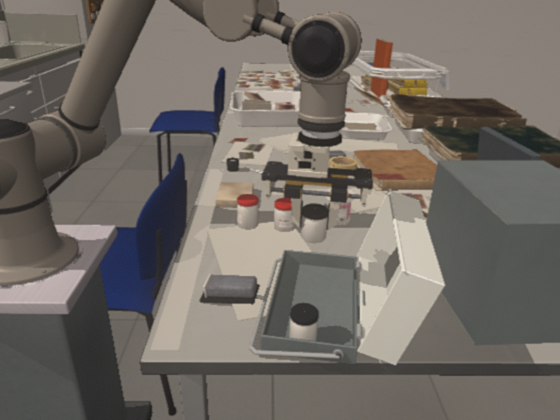

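The second black jar hangs upright above the tray at about (314,222). Lowering and releasing.

Call:
jog_arm:
  series:
    - [-1, [-0.001, 0, 0.02], [0, 0, 0]]
    - [-1, [-0.001, 0, 0.05], [0, 0, 0]]
    - [-1, [-0.001, 0, 0.08], [0, 0, 0]]
    - [-1, [-0.001, 0, 0.1], [0, 0, 0]]
    - [-1, [-0.001, 0, 0.114], [0, 0, 0]]
    - [-1, [-0.001, 0, 0.121], [0, 0, 0]]
    - [-1, [-0.001, 0, 0.125], [0, 0, 0]]
    - [-1, [-0.001, 0, 0.128], [0, 0, 0]]
    - [-1, [-0.001, 0, 0.129], [0, 0, 0]]
    - [-1, [-0.001, 0, 0.13], [0, 0, 0]]
    - [-1, [-0.001, 0, 0.13], [0, 0, 0]]

```text
time: 20.72
tool_pos: [0.6246, -0.135, 0.0321]
tool_rot: [3.14, 0.0, 1.401]
contact_force: [-0.6, 1.8, 2.3]
opening: 0.0478
```

Call:
jog_arm:
  series:
    - [0.1, [0, 0, 0.001], [0, 0, 0]]
    - [0.2, [0, 0, 0.001], [0, 0, 0]]
    - [0.35, [0, 0, 0.001], [0, 0, 0]]
    - [0.35, [0, 0, 0.001], [0, 0, 0]]
    - [0.35, [0, 0, 0.001], [0, 0, 0]]
    - [0.35, [0, 0, 0.001], [0, 0, 0]]
    - [0.35, [0, 0, -0.01], [0, 0, 0]]
    - [0.35, [0, 0, -0.03], [0, 0, 0]]
    - [0.35, [0, 0, -0.06], [0, 0, 0]]
    - [0.35, [0, 0, -0.1], [0, 0, 0]]
    - [0.5, [0, 0, -0.13], [0, 0, 0]]
    - [0.7, [0, 0, -0.14], [0, 0, 0]]

```text
time: 21.72
tool_pos: [0.6262, -0.1357, 0.1778]
tool_rot: [3.132, 0.001, 1.401]
contact_force: [0.5, 0.3, 0.9]
opening: 0.0712
```

```bash
python3 - <<'E'
from h import *
plan(.583,.153,.14,95)
c=cam('side');save(c,'s11.png')
c=cam('top');jars(c,PREV,90)
E
```

```text
t 21.72 tcp [ 0.6262 -0.1357  0.1778] yaw 80.3 -> [[0.2773, -0.0918, 0.0365], [0.009, 0.003, -0.257]] dist 0.294
a 432 circ 582.5 151.3 26.9 z 75.3
c 414 circ 487.3 161.8 25.5 z 80.3
b1 none
b2 none
```

View pics/s11.png

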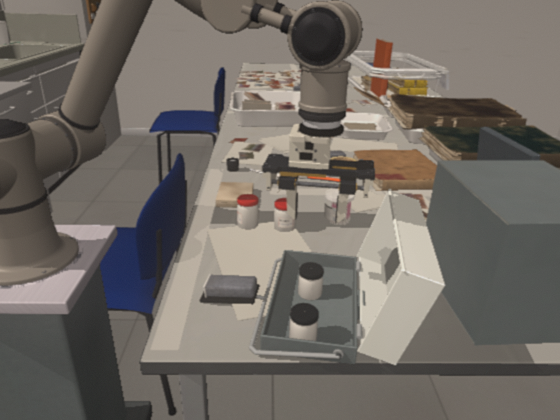

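Both black jars stand in the tray, at about (310,282) and (304,323). Next is red jar a, with the jaws turned to 50° so the body stays clear of jar c and the tub.

```bash
python3 - <<'E'
from h import *
plan(.583,.153,.13,140)
E
```

```text
t 21.82 tcp [ 0.6252 -0.1354  0.1743] yaw 80.3 -> [[0.2771, -0.0907, 0.0436], [0.005, 0.004, -1.043]] dist 0.295
```

Call:
jog_arm:
  series:
    - [0.8, [0.02, -0.006, 0], [0, 0, -0.05]]
    - [0.8, [0.05, -0.016, 0], [0, 0, -0.15]]
    - [0.8, [0.085, -0.028, 0], [0, 0, -0.26]]
    - [0.8, [0.12, -0.039, 0.005], [0, 0, -0.38]]
    - [0.8, [0.155, -0.051, 0.01], [0, 0, -0.5]]
    - [0.8, [0.19, -0.062, 0.02], [0, 0, -0.62]]
    - [0.8, [0.225, -0.074, 0.03], [0, 0, -0.74]]
    - [0.8, [0.255, -0.083, 0.035], [0, 0, -0.86]]
    - [0.8, [0.272, -0.089, 0.04], [0, 0, -0.97]]
    - [0.8, [0.277, -0.0907, 0.042], [0, 0, -1.043]]
    - [0.8, [0.277, -0.0907, 0.042], [0, 0, -1.043]]
    - [0.8, [0.277, -0.0907, 0.042], [0, 0, -1.043]]

```text
time: 22.82
tool_pos: [0.5805, 0.1534, 0.1273]
tool_rot: [-3.139, -0.002, 2.442]
contact_force: [-0.5, 0.3, 0.1]
opening: 0.0823
```

```bash
python3 - <<'E'
from h import *
c=cam('wrist');save(c,'w12.png'); P=cloud(c)
m=(np.hypot(P[...,0]-.583,P[...,1]-.153)<.06)&(abs(P[...,2]-.075)<.006)
q=P[m]; print(len(q), cv2.minEnclosingCircle((q[:,:2]*1000).astype(np.float32)))
plan(.583,.153,.026,140)
E
```

```text
5330 ((584.403564453125, 153.8025360107422), 28.7292423248291)
t 22.87 tcp [0.5809 0.1528 0.1278] yaw 139.9 -> [[-0.0016, 0.0016, 0.1018], [-0.002, -0.001, -0.002]] dist 0.102
```

View pics/w12.png

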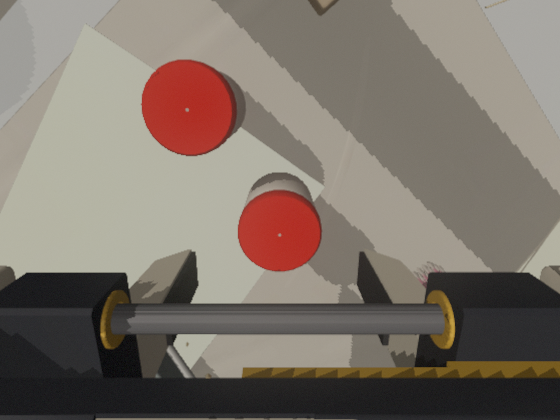

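Jar a's cap at (280,230) is centred. Descending and gripping.

Call:
jog_arm:
  series:
    - [0.8, [-0.002, 0.002, 0.02], [0, 0, 0]]
    - [0.8, [-0.002, 0.002, 0.05], [0, 0, 0]]
    - [0.8, [-0.002, 0.002, 0.08], [0, 0, 0]]
    - [0.8, [-0.002, 0.002, 0.096], [0, 0, 0]]
    - [0.8, [-0.002, 0.002, 0.101], [0, 0, 0]]
    - [-0.5, [-0.002, 0.002, 0.101], [0, 0, 0]]
    - [-1, [-0.002, 0.002, 0.101], [0, 0, 0]]
    - [-1, [-0.002, 0.002, 0.101], [0, 0, 0]]
    - [-1, [-0.002, 0.002, 0.101], [0, 0, 0]]
    - [-1, [-0.002, 0.002, 0.101], [0, 0, 0]]
    - [-1, [-0.002, 0.002, 0.101], [0, 0, 0]]
    - [-1, [-0.002, 0.002, 0.101], [0, 0, 0]]

```text
time: 23.87
tool_pos: [0.585, 0.1536, 0.0293]
tool_rot: [3.14, 0.002, 2.444]
contact_force: [-1.7, -0.7, 6.6]
opening: 0.0555
```

```bash
python3 - <<'E'
from h import *
st()
plan(.6119,-.1989,.18,80.1)
E
```

```text
time 23.8667
qpos [ 1.302e-01  6.931e-01  1.521e+00 -3.000e-04  9.252e-01 -7.426e-01]
tool_pos [0.585  0.1536 0.0293]
tool_rot [3.1401e+00 1.7000e-03 2.4437e+00]
contact_force [-1.7204 -0.7355  6.6381]
opening 0.0555
t 23.87 tcp [0.585  0.1536 0.0293] yaw 140.0 -> [[-0.2474, -0.2525, -0.1507], [0.002, 0.001, 1.046]] dist 0.384
```

Call:
jog_arm:
  series:
    - [-1, [0, 0, -0.005], [0, 0, 0]]
    - [-1, [0, 0, -0.025], [0, 0, 0]]
    - [-1, [0, 0, -0.06], [0, 0, 0]]
    - [-1, [0, 0, -0.1], [0, 0, 0.03]]
    - [-1, [-0.01, -0.01, -0.132], [0, 0, 0.11]]
    - [-1, [-0.03, -0.03, -0.148], [0, 0, 0.21]]
    - [-1, [-0.054, -0.055, -0.15], [0, 0, 0.32]]
    - [-1, [-0.078, -0.08, -0.15], [0, 0, 0.43]]
    - [-1, [-0.103, -0.105, -0.15], [0, 0, 0.54]]
    - [-1, [-0.127, -0.13, -0.15], [0, 0, 0.65]]
    - [-1, [-0.152, -0.155, -0.15], [0, 0, 0.76]]
    - [-1, [-0.176, -0.18, -0.15], [0, 0, 0.87]]

```text
time: 24.87
tool_pos: [0.6032, -0.0989, 0.178]
tool_rot: [-3.141, -0.0, 1.568]
contact_force: [0.4, 0.2, -1.3]
opening: 0.0557
```

```bash
python3 - <<'E'
from h import *
plan(.6119,-.1989,.18,80.1)
E
```

```text
t 24.87 tcp [ 0.6032 -0.0989  0.178 ] yaw 89.9 -> [[-0.1, 0.009, -0.002], [-0.0, -0.0, 0.17]] dist 0.1
```

Call:
jog_arm:
  series:
    - [-1, [-0.03, 0.003, 0], [0, 0, 0.06]]
    - [-1, [-0.06, 0.005, 0], [0, 0, 0.12]]
    - [-1, [-0.085, 0.008, 0], [0, 0, 0.17]]
    - [-1, [-0.098, 0.009, 0], [0, 0, 0.17]]
    - [-1, [-0.102, 0.009, 0], [0, 0, 0.17]]
    - [-1, [-0.102, 0.009, 0], [0, 0, 0.17]]
    - [-1, [-0.102, 0.009, 0], [0, 0, 0.17]]
    - [-1, [-0.102, 0.009, 0], [0, 0, 0.17]]

```text
time: 25.53
tool_pos: [0.6128, -0.1976, 0.178]
tool_rot: [-3.141, -0.001, 1.406]
contact_force: [0.3, 0.7, -1.2]
opening: 0.0556
```

```bash
python3 - <<'E'
from h import *
plan(.6119,-.1989,.038,80.1)
c=cam('side');save(c,'s13.png')
c=cam('top');save(c,'t13.png');jars(c,PREV,90)
E
```

```text
t 25.53 tcp [ 0.6128 -0.1976  0.178 ] yaw 80.6 -> [[-0.0016, -0.0006, 0.14], [-0.0, -0.001, 0.008]] dist 0.14
a 85 circ 499.4 161.9 21.1 z 79.4
c 414 circ 487.3 162.1 25.6 z 80.2
b1 none
b2 none
```

View pics/s13.png

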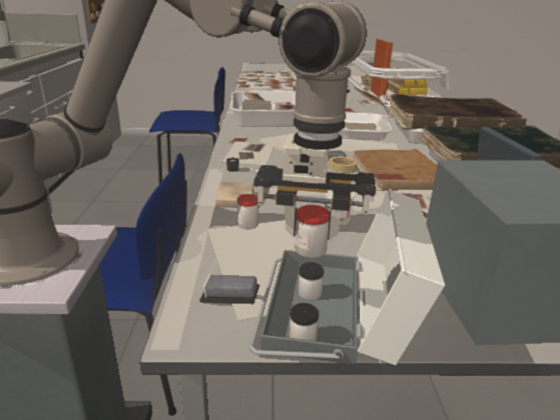

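```bash
cat >> h.py <<'E'
yawb=np.radians(-9.9);ex=np.array([np.cos(yawb),np.sin(yawb)]);ey=np.array([-ex[1],ex[0]]);B=np.array([.6295,-.168])
def boxjars(cs=('side','top')):
    for n in cs:
        P=cloud(cam(n));L=np.stack([(P[...,:2]-B)@ex,(P[...,:2]-B)@ey],-1)
        for h in (.068,.083,.088):
            m=((abs(P[...,2]-h)<.0025)&(abs(L[...,0])<.07)&(abs(L[...,1])<.13)).astype(np.uint8)
            k,l,s,_=cv2.connectedComponentsWithStats(m)
            for i in range(1,k):
                if s[i,4]<100: continue
                q=L[l==i]*1000;(cx,cy),r=cv2.minEnclosingCircle(q.astype(np.float32));print(n,h,'local',round(cx,1),round(cy,1),'r',round(r,1),s[i,4])
E
python3 - <<'E'
from h import *
boxjars()
E
```

```text
side 0.068 local -9.3 30.6 r 24.9 261
side 0.068 local -12.1 -100.9 r 25.4 403
top 0.068 local -10.5 33.3 r 24.1 300
```

The tray jars stand at local y of about -100 and +31, so the slot at -33.5 is free. Lowering jar a.

Call:
jog_arm:
  series:
    - [-1, [-0.001, 0, 0.02], [0, 0, 0]]
    - [-1, [-0.001, 0, 0.05], [0, 0, 0]]
    - [-1, [-0.001, 0, 0.085], [0, 0, 0]]
    - [-1, [-0.001, 0, 0.11], [0, 0, 0]]
    - [-1, [-0.001, 0, 0.125], [0, 0, 0]]
    - [-1, [-0.001, 0, 0.132], [0, 0, 0]]
    - [-1, [-0.001, 0, 0.137], [0, 0, 0]]
    - [-1, [-0.001, 0, 0.139], [0, 0, 0]]
    - [-1, [-0.001, 0, 0.141], [0, 0, 0]]
    - [-1, [-0.001, 0, 0.142], [0, 0, 0]]
    - [-1, [-0.001, 0, 0.142], [0, 0, 0]]

```text
time: 26.65
tool_pos: [0.6134, -0.2006, 0.0374]
tool_rot: [3.139, 0.0, 1.404]
contact_force: [-0.0, 1.3, 2.2]
opening: 0.0557
```

Call:
jog_arm:
  series:
    - [0.25, [0, 0, 0], [0, 0, 0]]
    - [0.35, [0, 0, 0], [0, 0, 0]]
    - [0.45, [0, 0, 0], [0, 0, 0]]
    - [0.5, [0, 0, 0], [0, 0, 0]]
    - [0.5, [0, 0, 0], [0, 0, 0]]
    - [0.5, [0, 0, 0], [0, 0, 0]]
    - [0.5, [0, 0, -0.01], [0, 0, 0]]
    - [0.5, [0, 0, -0.03], [0, 0, 0]]
    - [0.5, [0, 0, -0.06], [0, 0, 0]]
    - [0.5, [0, 0, -0.1], [0, 0, 0]]
    - [0.6, [0, 0, -0.13], [0, 0, 0]]
    - [0.7, [0, 0, -0.14], [0, 0, 0]]

```text
time: 27.65
tool_pos: [0.6147, -0.2013, 0.1827]
tool_rot: [3.132, 0.002, 1.404]
contact_force: [0.5, 0.4, 1.0]
opening: 0.0757
```

```bash
python3 - <<'E'
from h import *
plan(.488,.1625,.13,110)
c=cam('side');save(c,'s14.png')
c=cam('top');jars(c,PREV,90)
boxjars(('side',))
E
```

```text
t 27.65 tcp [ 0.6147 -0.2013  0.1827] yaw 80.4 -> [[0.3378, -0.1858, 0.0501], [0.008, 0.005, -0.516]] dist 0.389
a 75 circ 499.4 161.9 21.0 z 79.2
c 414 circ 487.1 162.1 25.5 z 80.1
b1 none
b2 none
side 0.068 local -10.5 31.6 r 24.7 238
side 0.068 local -11.0 -100.7 r 24.3 403
side 0.083 local -10.0 -36.0 r 28.4 441
```

View pics/s14.png

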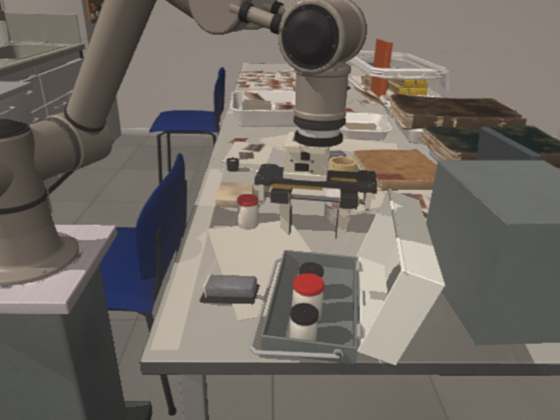

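Jar a stands in its slot. Last is jar c.

Call:
jog_arm:
  series:
    - [0.7, [0.015, -0.008, 0], [0, 0, -0.04]]
    - [0.8, [0.045, -0.025, 0], [0, 0, -0.1]]
    - [0.8, [0.08, -0.044, 0], [0, 0, -0.17]]
    - [0.8, [0.115, -0.063, 0], [0, 0, -0.24]]
    - [0.8, [0.15, -0.082, 0.01], [0, 0, -0.31]]
    - [0.8, [0.185, -0.102, 0.02], [0, 0, -0.38]]
    - [0.8, [0.22, -0.121, 0.03], [0, 0, -0.45]]
    - [0.8, [0.255, -0.14, 0.037], [0, 0, -0.516]]
    - [0.8, [0.29, -0.16, 0.042], [0, 0, -0.516]]
    - [0.8, [0.32, -0.176, 0.045], [0, 0, -0.516]]
    - [0.8, [0.335, -0.184, 0.045], [0, 0, -0.516]]
    - [0.8, [0.339, -0.186, 0.045], [0, 0, -0.516]]

```text
time: 28.8
tool_pos: [0.4826, 0.1673, 0.1286]
tool_rot: [-3.137, -0.002, 1.923]
contact_force: [-1.2, -0.0, -0.4]
opening: 0.0824
```

Call:
jog_arm:
  series:
    - [0.8, [0, 0, 0], [0, 0, 0]]
    - [0.8, [0, 0, 0], [0, 0, 0]]
    - [0.8, [0, 0, 0], [0, 0, 0]]

```text
time: 29.05
tool_pos: [0.4857, 0.1637, 0.1303]
tool_rot: [-3.141, 0.0, 1.919]
contact_force: [0.7, -0.6, 0.0]
opening: 0.0827
```

```bash
python3 - <<'E'
from h import *
c=cam('wrist');save(c,'w15.png'); P=cloud(c)
m=(np.hypot(P[...,0]-.488,P[...,1]-.163)<.06)&(abs(P[...,2]-.08)<.006)
q=P[m]; print(len(q), cv2.minEnclosingCircle((q[:,:2]*1000).astype(np.float32)))
plan(.488,.1627,.027,110)
E
```

```text
5070 ((489.16180419921875, 164.4775390625), 27.647871017456055)
t 29.1 tcp [0.4858 0.1636 0.1305] yaw 109.9 -> [[-0.0016, 0.0018, 0.1035], [-0.001, 0.0, -0.002]] dist 0.104
```

View pics/w15.png

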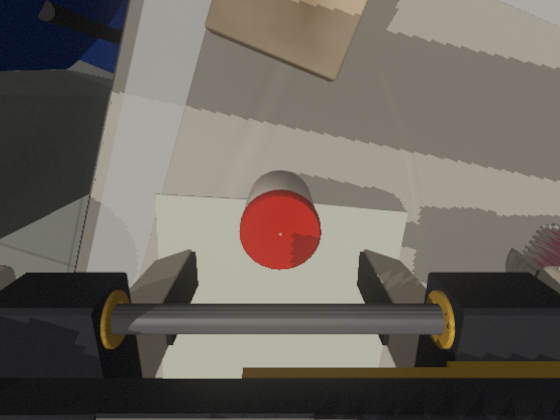

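Jar c's cap at (280,230) is centred. Descending and gripping.

Call:
jog_arm:
  series:
    - [0.8, [-0.001, 0.002, 0.02], [0, 0, 0]]
    - [0.8, [-0.001, 0.002, 0.05], [0, 0, 0]]
    - [0.8, [-0.001, 0.002, 0.08], [0, 0, 0]]
    - [0.8, [-0.001, 0.002, 0.097], [0, 0, 0]]
    - [0.8, [-0.001, 0.002, 0.102], [0, 0, 0]]
    - [-0.5, [-0.001, 0.002, 0.102], [0, 0, 0]]
    - [-1, [-0.001, 0.002, 0.102], [0, 0, 0]]
    - [-1, [-0.001, 0.002, 0.102], [0, 0, 0]]
    - [-1, [-0.001, 0.002, 0.102], [0, 0, 0]]
    - [-1, [-0.001, 0.002, 0.102], [0, 0, 0]]
    - [-1, [-0.001, 0.002, 0.102], [0, 0, 0]]
    - [-1, [-0.001, 0.002, 0.102], [0, 0, 0]]

```text
time: 30.1
tool_pos: [0.4884, 0.1647, 0.03]
tool_rot: [3.14, 0.0, 1.92]
contact_force: [-0.7, -1.8, 6.0]
opening: 0.0535
```

```bash
python3 - <<'E'
from h import *
st()
plan(.6341,-.0719,.18,80.1)
E
```

```text
time 30.1
qpos [ 1.7650e-01  5.7000e-01  1.7849e+00 -1.0000e-04  7.8480e-01 -1.7260e-01]
tool_pos [0.4884 0.1647 0.03  ]
tool_rot [3.1397e+00 4.0000e-04 1.9200e+00]
contact_force [-0.6773 -1.7593  5.9817]
opening 0.0535
t 30.1 tcp [0.4884 0.1647 0.03  ] yaw 110.0 -> [[-0.2722, 0.0563, -0.1498], [0.002, -0.0, 0.522]] dist 0.316
```

Call:
jog_arm:
  series:
    - [-1, [0, 0, -0.005], [0, 0, 0]]
    - [-1, [0, 0, -0.025], [0, 0, 0]]
    - [-1, [0, 0, -0.06], [0, 0, 0.02]]
    - [-1, [-0.005, 0.001, -0.1], [0, 0, 0.06]]
    - [-1, [-0.025, 0.005, -0.132], [0, 0, 0.12]]
    - [-1, [-0.055, 0.011, -0.148], [0, 0, 0.19]]
    - [-1, [-0.09, 0.019, -0.15], [0, 0, 0.26]]
    - [-1, [-0.125, 0.026, -0.15], [0, 0, 0.33]]
    - [-1, [-0.16, 0.033, -0.15], [0, 0, 0.4]]
    - [-1, [-0.195, 0.04, -0.15], [0, 0, 0.47]]
    - [-1, [-0.23, 0.048, -0.15], [0, 0, 0.522]]
    - [-1, [-0.255, 0.053, -0.15], [0, 0, 0.522]]

```text
time: 31.1
tool_pos: [0.6257, -0.0597, 0.1789]
tool_rot: [3.141, 0.0, 1.394]
contact_force: [0.5, 0.7, -1.5]
opening: 0.0535
```

Call:
jog_arm:
  series:
    - [-1, [-0.008, 0, 0], [0, 0, 0]]
    - [-1, [-0.013, -0.006, 0], [0, 0, 0]]
    - [-1, [-0.015, -0.006, 0], [0, 0, 0]]
    - [-1, [-0.015, -0.006, 0], [0, 0, 0]]
    - [-1, [-0.015, -0.006, 0], [0, 0, 0]]

```text
time: 31.52
tool_pos: [0.6157, -0.0694, 0.1794]
tool_rot: [3.142, -0.0, 1.399]
contact_force: [0.4, -0.4, -0.9]
opening: 0.0536
```

```bash
python3 - <<'E'
from h import *
plan(.6341,-.0719,.0385,80.1)
c=cam('side');save(c,'s16.png')
boxjars(('side',))
E
```

```text
t 31.52 tcp [ 0.6157 -0.0694  0.1794] yaw 80.2 -> [[0.0007, 0.0185, 0.1409], [0.0, -0.0, 0.001]] dist 0.142
side 0.068 local -10.5 31.0 r 24.3 264
side 0.068 local -9.7 -100.0 r 24.6 401
side 0.083 local -46.2 -30.8 r 28.4 409
```

View pics/s16.png

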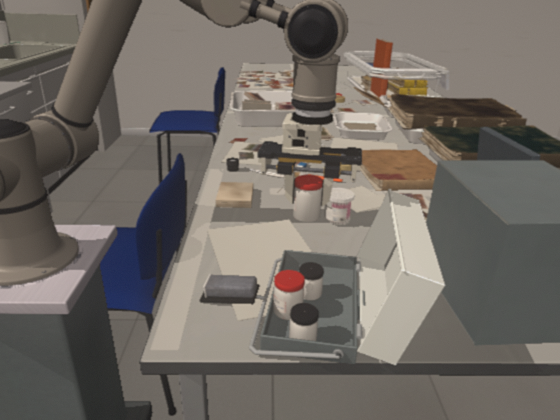

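Jar a has been knocked to local (-46,-31), seen at about (289,293). It is still upright at its proper height inside the lip, so it can stay. Correcting sideways 18 mm and placing jar c.

Call:
jog_arm:
  series:
    - [-1, [0, 0.01, 0.01], [0, 0, 0]]
    - [-1, [0, 0.018, 0.03], [0, 0, 0]]
    - [-1, [0, 0.0185, 0.06], [0, 0, 0]]
    - [-1, [0, 0.0185, 0.09], [0, 0, 0]]
    - [-1, [0, 0.0185, 0.115], [0, 0, 0]]
    - [-1, [0, 0.0185, 0.13], [0, 0, 0]]
    - [-1, [0, 0.0185, 0.136], [0, 0, 0]]
    - [-1, [0, 0.0185, 0.139], [0, 0, 0]]
    - [-1, [0, 0.0185, 0.141], [0, 0, 0]]
    - [-1, [0, 0.0185, 0.142], [0, 0, 0]]
    - [-1, [0, 0.0185, 0.142], [0, 0, 0]]

```text
time: 32.53
tool_pos: [0.6353, -0.0739, 0.0382]
tool_rot: [3.139, 0.0, 1.398]
contact_force: [0.2, -0.1, -0.6]
opening: 0.0537
```

Call:
jog_arm:
  series:
    - [0.2, [0, 0, 0.001], [0, 0, 0]]
    - [0.35, [0, 0, 0.001], [0, 0, 0]]
    - [0.45, [0, 0, 0.001], [0, 0, 0]]
    - [0.45, [0, 0, 0.001], [0, 0, 0]]
    - [0.45, [0, 0, 0.001], [0, 0, 0]]
    - [0.45, [0, 0, 0.001], [0, 0, 0]]
    - [0.45, [0, 0, -0.01], [0, 0, 0]]
    - [0.45, [0, 0, -0.03], [0, 0, 0]]
    - [0.45, [0, 0, -0.06], [0, 0, 0]]
    - [0.45, [0, 0, -0.1], [0, 0, 0]]
    - [0.5, [0, 0, -0.13], [0, 0, 0]]
    - [0.5, [0, 0, -0.14], [0, 0, 0]]

```text
time: 33.53
tool_pos: [0.6367, -0.0743, 0.1837]
tool_rot: [3.132, 0.0, 1.398]
contact_force: [0.2, 0.2, 0.1]
opening: 0.0686
```

```bash
python3 - <<'E'
from h import *
c=cam('side');save(c,'s17.png')
boxjars(('side',))
c=cam('top');save(c,'t17.png')
plan(.4655,-.1395,.16,170.1)
P=cloud(c)
m=(P[...,2]>.025)&(P[...,2]<.06)&(np.hypot(P[...,0]-.467,P[...,1]+.14)<.075)
q=P[m];r=cv2.minAreaRect((q[:,:2]*1000).astype(np.float32));print('weight',len(q),r,np.nanmedian(q[:,2]),np.polyfit((q[:,:2]-[.467,-.14])@ex,q[:,2],1))
E
```

```text
side 0.068 local -10.2 31.0 r 24.9 263
side 0.068 local -9.5 -100.2 r 24.8 393
side 0.083 local -45.8 -31.3 r 28.6 414
side 0.088 local -10.9 89.8 r 27.4 268
t 33.68 tcp [ 0.6346 -0.0739  0.1777] yaw 80.1 -> [[-0.0937, -0.1553, 0.0174], [0.001, 0.001, -1.571]] dist 0.182
  return np.nanmean(a, axis, out=out, keepdims=keepdims)
Traceback (most recent call last):
TypeError: expected non-empty vector for x
```

View pics/s17.png

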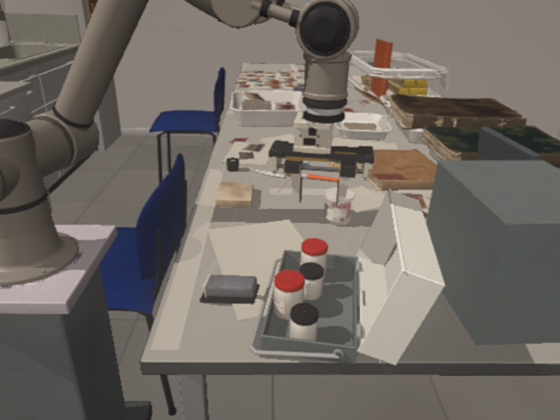

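View pics/t17.png

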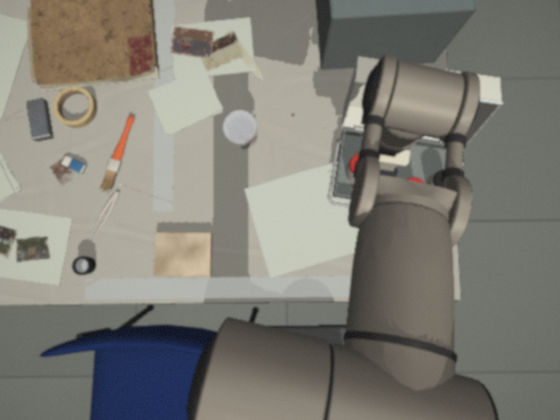

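All four jars stand in the tray, at local (-10,31), (-10,-100), (-46,-31) and (-11,90), and the hood is still open. Going back to the weight.

Call:
jog_arm:
  series:
    - [0.6, [-0.005, -0.009, 0], [0, 0, -0.06]]
    - [0.6, [-0.014, -0.023, 0], [0, 0, -0.17]]
    - [0.6, [-0.023, -0.038, 0], [0, 0, -0.29]]
    - [0.6, [-0.031, -0.052, 0], [0, 0, -0.41]]
    - [0.6, [-0.04, -0.067, 0], [0, 0, -0.53]]
    - [0.6, [-0.049, -0.081, 0], [0, 0, -0.65]]
    - [0.6, [-0.058, -0.096, 0], [0, 0, -0.77]]
    - [0.6, [-0.066, -0.11, 0], [0, 0, -0.89]]
    - [0.6, [-0.075, -0.124, 0], [0, 0, -1.01]]
    - [0.6, [-0.083, -0.138, 0], [0, 0, -1.13]]
    - [0.6, [-0.09, -0.149, 0], [0, 0, -1.25]]
    - [0.6, [-0.0935, -0.155, 0], [0, 0, -1.37]]

```text
time: 34.68
tool_pos: [0.4631, -0.1391, 0.1748]
tool_rot: [3.141, -0.005, 2.773]
contact_force: [-0.0, -0.6, -0.1]
opening: 0.0734
```

Call:
jog_arm:
  series:
    - [0.6, [0, 0, 0], [0, 0, -0.1]]
    - [0.6, [0, 0, 0], [0, 0, -0.2]]
    - [0.6, [0, 0, 0], [0, 0, -0.2]]
    - [0.6, [0, 0, 0], [0, 0, -0.2]]
    - [0.6, [0, 0, 0], [0, 0, -0.2]]

```text
time: 35.1
tool_pos: [0.4652, -0.139, 0.1759]
tool_rot: [3.141, -0.002, 2.965]
contact_force: [0.5, 0.5, -0.1]
opening: 0.0735
```

```bash
python3 - <<'E'
from h import *
st()
c=cam('wrist');save(c,'w18.png'); P=cloud(c)
L=np.stack([(P[...,:2]-[.467,-.14])@ex,(P[...,:2]-[.467,-.14])@ey],-1)
m=(P[...,2]>.03)&(P[...,2]<.06)&(abs(L[...,0])<.075)&(abs(L[...,1])<.05)
q=P[m];l=L[m];r=cv2.minAreaRect((l*1000).astype(np.float32));print('weight local pad',len(q),r,np.nanmedian(q[:,2]))
print(np.polyfit(l[:,0],q[:,2],1))
c=cam('side');P=cloud(c)
L=np.stack([(P[...,:2]-[.467,-.14])@ex,(P[...,:2]-[.467,-.14])@ey],-1)
m=(P[...,2]>.033)&(P[...,2]<.06)&(abs(L[...,0])<.075)&(abs(L[...,1])<.05)
q=P[m];l=L[m];r=cv2.minAreaRect((l*1000).astype(np.float32));print('side weight local pad',len(q),r,np.nanmedian(q[:,2]))
E
```

```text
time 35.1
qpos [-4.4840e-01  3.2160e-01  1.7061e+00  1.0000e-04  1.1161e+00 -1.8426e+00]
tool_pos [ 0.4652 -0.139   0.1759]
tool_rot [ 3.1409e+00 -2.2000e-03  2.9650e+00]
contact_force [ 0.4858  0.5492 -0.0583]
opening 0.0735
weight local pad 5360 ((-0.8511962890625, 1.6964378356933594), (97.7406997680664, 45.7935676574707), 0.052263449877500534) 0.04124388897743883
[0.10095813 0.04160502]
side weight local pad 777 ((0.7770042419433594, -2.211292266845703), (98.27326965332031, 47.79765319824219), 0.10881996899843216) 0.03982619240324958
```

View pics/w18.png

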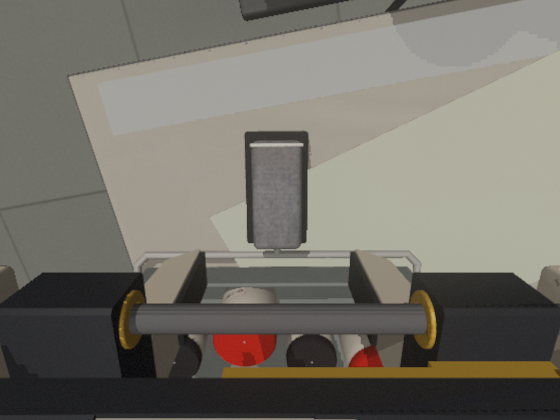

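The weight lies centred on the pad with its top at 41.6 mm and a 0.10 rad front-down slope, matching the fully down pedal. In the wrist image it is at (277,193). I'll tilt the tool 0.1 rad to match and go down.

Call:
jog_arm:
  series:
    - [0.6, [0, 0, 0.02], [0, -0.02, 0]]
    - [0.6, [0, 0, 0.05], [0, -0.05, 0]]
    - [0.6, [0, 0, 0.08], [0, -0.08, 0]]
    - [0.6, [0, 0, 0.1], [0, -0.1, 0]]
    - [0.6, [0, 0, 0.115], [0, -0.1, 0]]
    - [0.6, [0, 0, 0.12], [0, -0.1, 0]]
    - [0.6, [0, 0, 0.12], [0, -0.1, 0]]
    - [0.6, [0, 0, 0.12], [0, -0.1, 0]]

```text
time: 35.87
tool_pos: [0.4662, -0.1394, 0.0573]
tool_rot: [-3.142, 0.101, 2.967]
contact_force: [0.9, -0.8, -0.5]
opening: 0.0737
```

```bash
python3 - <<'E'
from h import *
st()
plan(.4655,-.1396,.0205)
E
```

```text
time 35.8667
qpos [-0.4675  0.4466  1.9283  0.0466  0.671  -1.8993]
tool_pos [ 0.4662 -0.1394  0.0573]
tool_rot [-3.1415  0.1005  2.9675]
contact_force [ 0.9404 -0.8156 -0.5302]
opening 0.0737
t 35.87 tcp [ 0.4662 -0.1394  0.0573] yaw 170.0 -> [[0.0044, -0.0003, 0.0366]] dist 0.037
```

Call:
jog_arm:
  series:
    - [0.6, [0.001, 0, 0.01], [0, 0, 0]]
    - [0.6, [0.003, 0, 0.022], [0, 0, 0]]
    - [0.6, [0.004, 0, 0.032], [0, 0, 0]]
    - [0.6, [0.0044, 0, 0.0362], [0, 0, 0]]
    - [0.6, [0.0044, 0, 0.0362], [0, 0, 0]]
    - [0.2, [0.0044, 0, 0.0362], [0, 0, 0]]
    - [0, [0.0044, 0, 0.0362], [0, 0, 0]]
    - [-0.3, [0.0044, 0, 0.0362], [0, 0, 0]]
    - [-1, [0.0044, 0, 0.0362], [0, 0, 0]]
    - [-1, [0.0044, 0, 0.0362], [0, 0, 0]]
    - [-1, [0.0044, 0, 0.0362], [0, 0, 0]]
    - [-1, [0.0044, 0, 0.0362], [0, 0, 0]]
  squeeze: 30

```text
time: 36.87
tool_pos: [0.4652, -0.1393, 0.0208]
tool_rot: [-3.141, 0.101, 2.968]
contact_force: [-1.5, 0.4, 4.2]
opening: 0.0447
```

Call:
jog_arm:
  series:
    - [-1, [0, 0, 0], [0, 0, 0]]
    - [-1, [0, 0, 0], [0, 0, 0]]
    - [-1, [0, 0, 0], [0, 0, 0]]

```text
time: 37.12
tool_pos: [0.4652, -0.1393, 0.0208]
tool_rot: [-3.141, 0.101, 2.968]
contact_force: [-1.8, 0.2, 5.4]
opening: 0.0449
```

```bash
python3 - <<'E'
from h import *
st()
c=cam('side');save(c,'s19.png')
E
```

```text
time 37.1167
qpos [-0.4682  0.5131  1.9598  0.0536  0.573  -1.9088]
tool_pos [ 0.4652 -0.1393  0.0208]
tool_rot [-3.1414  0.1007  2.9678]
contact_force [-1.7707  0.2187  5.4474]
opening 0.0449
```

View pics/s19.png

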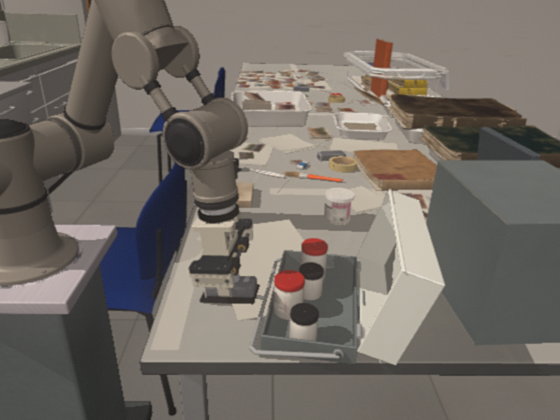

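The weight is gripped, with an opening of 44.9 mm. Now the slow raise at about 12 mm/s, levelling gradually.

Call:
jog_arm:
  series:
    - [-1, [0, 0, -0.001], [0, 0.002, 0]]
    - [-1, [0, 0, -0.002], [0, 0.004, 0]]
    - [-1, [0, 0, -0.003], [0, 0.006, 0]]
    - [-1, [0, 0, -0.004], [0, 0.008, 0]]
    - [-1, [0, 0, -0.005], [0, 0.01, 0]]
    - [-1, [-0.001, 0, -0.006], [0, 0.012, 0]]
    - [-1, [-0.001, 0, -0.007], [0, 0.014, 0]]
    - [-1, [-0.001, 0, -0.008], [0, 0.016, 0]]
    - [-1, [-0.001, 0, -0.009], [0, 0.018, 0]]
    - [-1, [-0.001, 0, -0.01], [0, 0.02, 0]]
    - [-1, [-0.001, 0, -0.011], [0, 0.022, 0]]
    - [-1, [-0.001, 0, -0.012], [0, 0.024, 0]]

```text
time: 38.17
tool_pos: [0.4648, -0.1391, 0.0326]
tool_rot: [3.142, 0.076, 2.968]
contact_force: [0.1, 0.4, -5.9]
opening: 0.0448
```

Call:
jog_arm:
  series:
    - [-1, [0, 0, -0.001], [0, 0.002, 0]]
    - [-1, [0, 0, -0.002], [0, 0.004, 0]]
    - [-1, [0, 0, -0.003], [0, 0.006, 0]]
    - [-1, [0, 0, -0.004], [0, 0.008, 0]]
    - [-1, [0, 0, -0.005], [0, 0.01, 0]]
    - [-1, [-0.001, 0, -0.006], [0, 0.012, 0]]
    - [-1, [-0.001, 0, -0.007], [0, 0.014, 0]]
    - [-1, [-0.001, 0, -0.008], [0, 0.016, 0]]
    - [-1, [-0.001, 0, -0.009], [0, 0.018, 0]]
    - [-1, [-0.001, 0, -0.01], [0, 0.02, 0]]
    - [-1, [-0.001, 0, -0.011], [0, 0.022, 0]]
    - [-1, [-0.001, 0, -0.012], [0, 0.024, 0]]

```text
time: 39.17
tool_pos: [0.4649, -0.1391, 0.0447]
tool_rot: [3.142, 0.052, 2.968]
contact_force: [0.8, 0.3, -5.9]
opening: 0.0448
```

```bash
python3 - <<'E'
from h import *
st()
c=cam('side');save(c,'s20.png')
E
```

```text
time 39.1667
qpos [-0.4586  0.4856  1.9008  0.0226  0.7054 -1.8725]
tool_pos [ 0.4649 -0.1391  0.0447]
tool_rot [3.1415 0.052  2.9678]
contact_force [ 0.7532  0.2985 -5.8504]
opening 0.0448
```

View pics/s20.png

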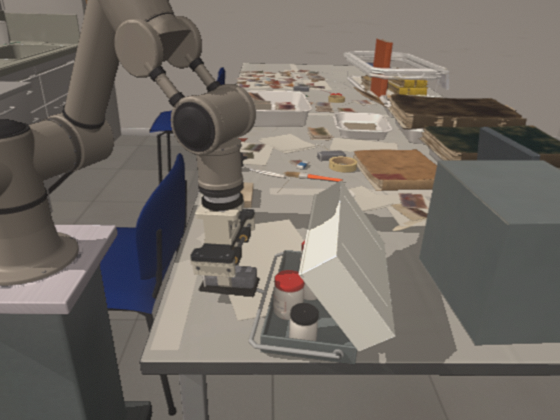

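The hood is about half closed and following gently. Continuing a little slower.

Call:
jog_arm:
  series:
    - [-1, [0, 0, 0], [0, 0.001, 0]]
    - [-1, [0, 0, -0.001], [0, 0.002, 0]]
    - [-1, [0, 0, -0.0015], [0, 0.004, 0]]
    - [-1, [0, 0, -0.002], [0, 0.006, 0]]
    - [-1, [0, 0, -0.003], [0, 0.008, 0]]
    - [-1, [0, 0, -0.0035], [0, 0.01, 0]]
    - [-1, [0, 0, -0.004], [0, 0.012, 0]]
    - [-1, [0, 0, -0.005], [0, 0.014, 0]]
    - [-1, [0, 0, -0.006], [0, 0.016, 0]]
    - [-1, [0, 0, -0.007], [0, 0.018, 0]]
    - [-1, [0, 0, -0.0075], [0, 0.02, 0]]
    - [-1, [0, 0, -0.008], [0, 0.022, 0]]

```text
time: 40.22
tool_pos: [0.4645, -0.1391, 0.0527]
tool_rot: [3.142, 0.03, 2.968]
contact_force: [0.2, 0.0, -5.3]
opening: 0.0446
```

Call:
jog_arm:
  series:
    - [-1, [0, 0, -0.001], [0, 0.002, 0]]
    - [-1, [0, 0, -0.0015], [0, 0.004, 0]]
    - [-1, [0, 0, -0.002], [0, 0.006, 0]]
    - [-1, [0, 0, -0.003], [0, 0.008, 0]]
    - [-1, [0, 0, -0.0035], [0, 0.01, 0]]
    - [-1, [0, 0, -0.004], [0, 0.012, 0]]
    - [-1, [0, 0, -0.005], [0, 0.014, 0]]
    - [-1, [0, 0, -0.0055], [0, 0.016, 0]]
    - [-1, [0, 0, -0.006], [0, 0.018, 0]]
    - [-1, [0, 0, -0.007], [0, 0.02, 0]]
    - [-1, [0, 0, -0.0075], [0, 0.022, 0]]
    - [-1, [0, 0, -0.008], [0, 0.024, 0]]

```text
time: 41.22
tool_pos: [0.4642, -0.139, 0.0606]
tool_rot: [3.142, 0.006, 2.968]
contact_force: [1.2, 0.1, -5.4]
opening: 0.045
```

```bash
python3 - <<'E'
from h import *
st()
c=cam('side');save(c,'s21.png')
E
```

```text
time 41.2167
qpos [-0.4504  0.4764  1.8497  0.0023  0.8098 -1.8489]
tool_pos [ 0.4642 -0.139   0.0606]
tool_rot [3.1416 0.006  2.9678]
contact_force [ 1.1965  0.1016 -5.3973]
opening 0.045
```

View pics/s21.png

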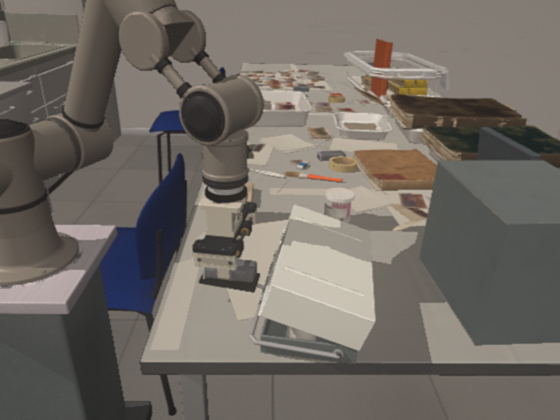

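Call:
jog_arm:
  series:
    - [-1, [0, 0, -0.001], [0, 0, 0]]
    - [-1, [0, 0, -0.0015], [0, 0, 0]]
    - [-1, [0, 0, -0.002], [0, 0, 0]]
    - [-1, [0, 0, -0.003], [0, 0, 0]]
    - [-1, [0, 0, -0.0035], [0, 0, 0]]
    - [-1, [0, 0, -0.004], [0, 0, 0]]
    - [-1, [0, 0, -0.005], [0, 0, 0]]
    - [-1, [0, 0, -0.0055], [0, 0, 0]]
    - [-1, [0, 0, -0.006], [0, 0, 0]]
    - [-1, [0, 0, -0.007], [0, 0, 0]]
    - [-1, [0, 0, -0.0075], [0, 0, 0]]
    - [-1, [0, 0, -0.008], [0, 0, 0]]

```text
time: 42.27
tool_pos: [0.4642, -0.139, 0.0686]
tool_rot: [3.142, 0.006, 2.968]
contact_force: [0.2, 0.3, -4.9]
opening: 0.0445
```

Call:
jog_arm:
  series:
    - [-1, [0, 0, -0.001], [0, 0, 0]]
    - [-1, [0, 0, -0.0015], [0, 0, 0]]
    - [-1, [0, 0, -0.002], [0, 0, 0]]
    - [-1, [0, 0, -0.003], [0, 0, 0]]
    - [-1, [0, 0, -0.0035], [0, 0, 0]]
    - [-1, [0, 0, -0.004], [0, 0, 0]]
    - [-1, [0, 0, -0.005], [0, 0, 0]]
    - [-1, [0, 0, -0.0055], [0, 0, 0]]
    - [-1, [0, 0, -0.006], [0, 0, 0]]
    - [-1, [0, 0, -0.007], [0, 0, 0]]
    - [-1, [0, 0, -0.0075], [0, 0, 0]]
    - [-1, [0, 0, -0.008], [0, 0, 0]]

```text
time: 43.27
tool_pos: [0.4641, -0.139, 0.0766]
tool_rot: [3.142, 0.006, 2.968]
contact_force: [0.5, -0.8, -7.4]
opening: 0.0449
```

```bash
python3 - <<'E'
from h import *
st()
c=cam('side');save(c,'s22.png')
E
```

```text
time 43.2667
qpos [-0.4505  0.4503  1.8355  0.0023  0.85   -1.849 ]
tool_pos [ 0.4641 -0.139   0.0766]
tool_rot [3.1415 0.0061 2.9678]
contact_force [ 0.4634 -0.7713 -7.3839]
opening 0.0449
```

View pics/s22.png

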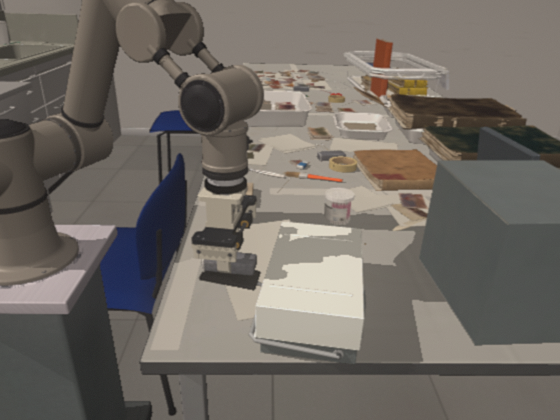

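The hood is closed and it came down gently. Lifting clear and re-measuring the board.

Call:
jog_arm:
  series:
    - [-1, [0, 0, -0.004], [0, 0, 0]]
    - [-1, [0, 0, -0.01], [0, 0, 0]]
    - [-1, [0, 0, -0.025], [0, 0, 0]]
    - [-1, [0, 0, -0.045], [0, 0, 0]]
    - [-1, [0, 0, -0.06], [0, 0, 0]]
    - [-1, [0, 0, -0.07], [0, 0, 0]]
    - [-1, [0, 0, -0.07], [0, 0, 0]]

```text
time: 43.9
tool_pos: [0.465, -0.1395, 0.1492]
tool_rot: [-3.14, 0.011, 2.968]
contact_force: [0.7, -0.8, -6.1]
opening: 0.0449
```

```bash
python3 - <<'E'
from h import *
c=cam('top');P=cloud(c);save(c,'t23.png')
m=(P[...,2]>.018)&(P[...,2]<.03)&(np.hypot(P[...,0]-.446,P[...,1]-.334)<.1)
k,l,s,_=cv2.connectedComponentsWithStats(m.astype(np.uint8));q=P[l==1+np.argmax(s[1:,4])]
print(cv2.minAreaRect((q[:,:2]*1000).astype(np.float32)),np.median(q[:,2]))
plan(.4445,.334,.14,179.3)
c=cam('side');save(c,'s23.png')
E
```

```text
((444.26287841796875, 333.41546630859375), (131.19696044921875, 98.76527404785156), 89.28765106201172) 0.024118763359090467
t 43.95 tcp [ 0.4643 -0.1392  0.1478] yaw 170.0 -> [[0.1014, 0.4627, 0.0065], [-0.001, 0.009, -0.162]] dist 0.474
```

View pics/s23.png

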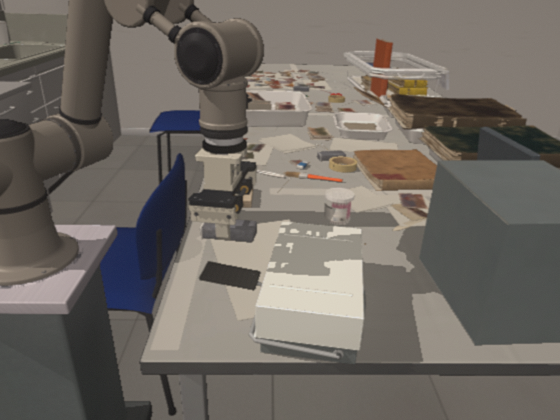

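Call:
jog_arm:
  series:
    - [-1, [0.003, 0.012, 0], [0, 0, -0.01]]
    - [-1, [0.008, 0.036, 0], [0, 0.002, -0.02]]
    - [-1, [0.015, 0.07, 0], [0, 0.003, -0.04]]
    - [-1, [0.024, 0.108, 0], [0, 0.004, -0.06]]
    - [-1, [0.032, 0.146, 0], [0, 0.005, -0.08]]
    - [-1, [0.04, 0.184, 0], [0, 0.006, -0.1]]
    - [-1, [0.049, 0.222, 0], [0, 0.006, -0.12]]
    - [-1, [0.057, 0.26, 0], [0, 0.006, -0.14]]
    - [-1, [0.065, 0.298, 0], [0, 0.006, -0.162]]
    - [-1, [0.074, 0.336, 0], [0, 0.006, -0.162]]
    - [-1, [0.082, 0.37, 0], [0, 0.006, -0.162]]
    - [-1, [0.086, 0.39, 0], [0, 0.006, -0.162]]

```text
time: 45.0
tool_pos: [0.4444, 0.2639, 0.145]
tool_rot: [3.141, -0.002, 3.132]
contact_force: [0.5, -0.1, -6.5]
opening: 0.0446
```

```bash
python3 - <<'E'
from h import *
plan(.443,.334,.08,179.3)
E
```

```text
t 45.0 tcp [0.4444 0.2639 0.145 ] yaw 179.5 -> [[0.0019, 0.0701, 0.065], [0.0, -0.002, 0.003]] dist 0.096
```

Call:
jog_arm:
  series:
    - [-1, [0, 0.015, 0.002], [0, 0, 0]]
    - [-1, [0.001, 0.035, 0.01], [0, 0, 0]]
    - [-1, [0.001, 0.054, 0.025], [0, 0, 0]]
    - [-1, [0.001, 0.066, 0.042], [0, 0, 0]]
    - [-1, [0.001, 0.07, 0.055], [0, 0, 0]]
    - [-1, [0.001, 0.0705, 0.063], [0, 0, 0]]
    - [-1, [0.001, 0.0705, 0.065], [0, 0, 0]]
    - [-1, [0.001, 0.0705, 0.065], [0, 0, 0]]
    - [-1, [0.001, 0.0705, 0.065], [0, 0, 0]]
    - [-1, [0.001, 0.0705, 0.065], [0, 0, 0]]

```text
time: 45.83
tool_pos: [0.4468, 0.3304, 0.0818]
tool_rot: [3.141, 0.001, 3.129]
contact_force: [-0.8, -0.1, -5.4]
opening: 0.045
```

```bash
python3 - <<'E'
from h import *
plan(.443,.334,.03,179.3)
c=cam('wrist');save(c,'w24.png');P=cloud(c)
m=(P[...,2]>.085)&(P[...,2]<.115)&(abs(P[...,0]-.443)<.07)&(abs(P[...,1]-.334)<.03)
print(m.sum())
E
```

```text
t 45.83 tcp [0.4468 0.3304 0.0818] yaw 179.3 -> [[0.0039, 0.0035, 0.0518], [0.0, 0.001, -0.0]] dist 0.052
16452
```

View pics/w24.png

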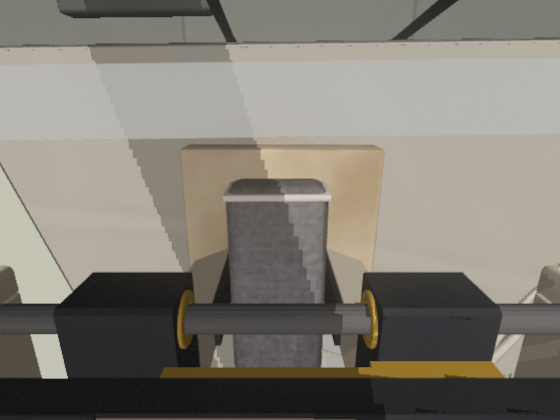

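The weight hangs level over the board. Lowering gently.

Call:
jog_arm:
  series:
    - [-1, [0.001, 0.001, 0.01], [0, 0, 0]]
    - [-1, [0.002, 0.002, 0.022], [0, 0, 0]]
    - [-1, [0.003, 0.003, 0.033], [0, 0, 0]]
    - [-1, [0.003, 0.003, 0.041], [0, 0, 0]]
    - [-1, [0.003, 0.003, 0.045], [0, 0, 0]]
    - [-1, [0.003, 0.003, 0.048], [0, 0, 0]]
    - [-1, [0.003, 0.003, 0.05], [0, 0, 0]]
    - [-1, [0.003, 0.003, 0.051], [0, 0, 0]]
    - [-1, [0.003, 0.003, 0.052], [0, 0, 0]]
    - [-1, [0.003, 0.003, 0.052], [0, 0, 0]]
    - [-1, [0.003, 0.003, 0.052], [0, 0, 0]]

```text
time: 46.8
tool_pos: [0.4436, 0.3337, 0.0296]
tool_rot: [3.142, 0.001, 3.13]
contact_force: [-0.6, -1.1, -2.1]
opening: 0.0443
```

Contact (the carried force dropped from 6 N to 2 N). Releasing and rising.

Call:
jog_arm:
  series:
    - [-0.02, [0, 0, 0.0005], [0, 0, 0]]
    - [0.1, [0, 0, 0.0005], [0, 0, 0]]
    - [0.3, [0, 0, 0.0005], [0, 0, 0]]
    - [0.6, [0, 0, 0.0005], [0, 0, 0]]
    - [0.6, [0, 0, 0.0005], [0, 0, 0]]
    - [0.6, [0, 0, 0.0005], [0, 0, 0]]
    - [0.6, [0, 0, -0.01], [0, 0, 0]]
    - [0.6, [0, 0, -0.035], [0, 0, 0]]
    - [0.6, [0, 0, -0.07], [0, 0, 0]]
    - [0.6, [0, 0, -0.11], [0, 0, 0]]
    - [0.6, [0, 0, -0.14], [0, 0, 0]]
    - [0.6, [0, 0, -0.15], [0, 0, 0]]

```text
time: 47.8
tool_pos: [0.4452, 0.3348, 0.1851]
tool_rot: [3.137, 0.008, 3.13]
contact_force: [0.4, 0.7, 0.6]
opening: 0.0736
```

Call:
jog_arm:
  series:
    - [0.6, [-0.02, -0.03, -0.01], [0, 0, 0]]
    - [0.6, [-0.04, -0.06, -0.02], [0, 0, 0]]
    - [0.6, [-0.06, -0.09, -0.02], [0, 0, 0]]
    - [0.6, [-0.08, -0.12, -0.02], [0, 0, 0]]
    - [0.6, [-0.08, -0.14, -0.02], [0, 0, 0]]
    - [0.6, [-0.08, -0.14, -0.02], [0, 0, 0]]
    - [0.6, [-0.08, -0.14, -0.02], [0, 0, 0]]

```text
time: 48.38
tool_pos: [0.5215, 0.1918, 0.199]
tool_rot: [-3.141, -0.001, 3.127]
contact_force: [0.2, 0.6, 0.0]
opening: 0.0736
```

```bash
python3 - <<'E'
from h import *
st()
c=cam('top');P=cloud(c);save(c,'t25.png')
for n,lo,hi in (('board',.016,.08),('weight',.04,.08)):
    m=(P[...,2]>lo)&(P[...,2]<hi)&(np.hypot(P[...,0]-.446,P[...,1]-.334)<.1)
    k,l,s,_=cv2.connectedComponentsWithStats(m.astype(np.uint8));q=P[l==1+np.argmax(s[1:,4])]
    print(n,cv2.minAreaRect((q[:,:2]*1000).astype(np.float32)),np.median(q[:,2]),np.polyfit(q[:,0],q[:,2],1)[0])
m=(P[...,2]>.08)&(P[...,2]<.13)&(abs(P[...,0]-.62)<.05)&(abs(P[...,1]+.165)<.12)
q=P[m]; A=np.c_[q[:,:2]-B,np.ones(len(q))]; print('hood top',len(q),np.linalg.lstsq(A,q[:,2],rcond=None)[0])
m=(abs(P[...,2]-.082)<.006)&(np.hypot(P[...,0]-.726,P[...,1]-.195)<.08)
print('tub',cv2.minEnclosingCircle((P[m][:,:2]*1000).astype(np.float32)))
c=cam('side');save(c,'s25.png')
E
```

```text
time 48.3833
qpos [ 0.2146  0.4213  1.4817 -0.      1.2394 -1.342 ]
tool_pos [0.5215 0.1918 0.199 ]
tool_rot [-3.1414e+00 -8.0000e-04  3.1274e+00]
contact_force [0.1719 0.6414 0.0083]
opening 0.0736
board ((445.6581115722656, 298.6570129394531), (61.57942199707031, 102.14311981201172), 89.43172454833984) 0.02509894975934701 0.06797005905582253
weight ((448.5975036621094, 320.2677307128906), (18.138742446899414, 96.72209167480469), 89.6009750366211) 0.04923295342938394 0.013750943913799572
hood top 5059 [0.00046302 0.00039979 0.10629813]
tub ((726.9010620117188, 195.02772521972656), 38.60379409790039)
```

View pics/s25.png

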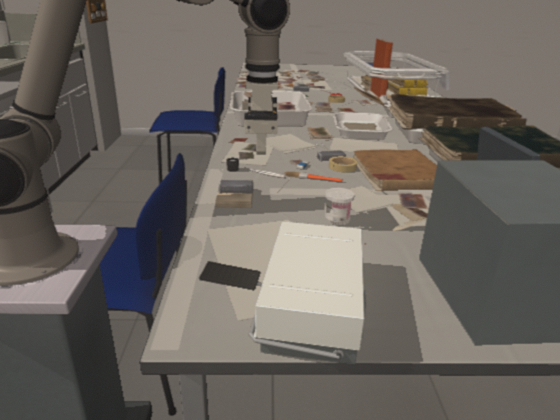

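View pics/t25.png

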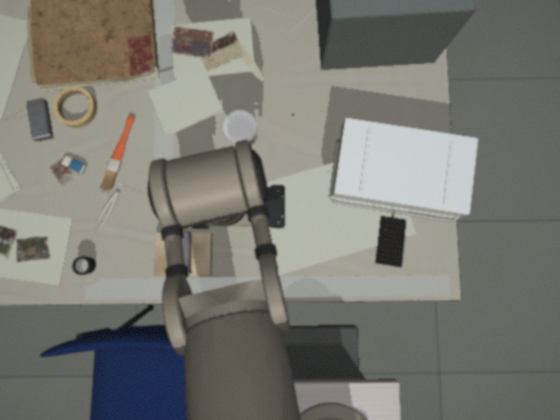

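The hood is shut, with its top flat at 106 mm, and the tub has not moved. The arm hides part of the board, so I'll move further aside and measure the weight.

Call:
jog_arm:
  series:
    - [0.6, [0, -0.02, 0], [0, 0, 0]]
    - [0.6, [0, -0.055, 0], [0, 0, 0]]
    - [0.6, [0, -0.095, 0], [0, 0, 0]]
    - [0.6, [0, -0.13, 0], [0, 0, 0]]
    - [0.6, [0, -0.16, 0], [0, 0, 0]]
    - [0.6, [0, -0.18, 0], [0, 0, 0]]
    - [0.6, [0, -0.18, 0], [0, 0, 0]]
    - [0.6, [0, -0.18, 0], [0, 0, 0]]

```text
time: 49.15
tool_pos: [0.5195, 0.0132, 0.1992]
tool_rot: [3.141, 0.0, 3.129]
contact_force: [-0.6, -0.6, -0.4]
opening: 0.0734
```

```bash
python3 - <<'E'
from h import *
st()
c=cam('top');P=cloud(c);save(c,'t26.png')
for n,lo,hi in (('board',.016,.08),('weight',.04,.08)):
    m=(P[...,2]>lo)&(P[...,2]<hi)&(np.hypot(P[...,0]-.446,P[...,1]-.334)<.1)
    k,l,s,_=cv2.connectedComponentsWithStats(m.astype(np.uint8));q=P[l==1+np.argmax(s[1:,4])]
    print(n,cv2.minAreaRect((q[:,:2]*1000).astype(np.float32)),np.median(q[:,2]))
m=(P[...,2]>.045)&m
q=P[m];A=np.c_[q[:,:2]-[.446,.334],np.ones(len(q))]; print('weight plane',np.linalg.lstsq(A,q[:,2],rcond=None)[0])
E
```

```text
time 49.15
qpos [-1.2220e-01  3.5630e-01  1.5827e+00  1.0000e-04  1.2025e+00 -1.6807e+00]
tool_pos [0.5195 0.0132 0.1992]
tool_rot [3.1415e+00 1.0000e-04 3.1293e+00]
contact_force [-0.6322 -0.6087 -0.4067]
opening 0.0734
board ((445.9273376464844, 333.5369567871094), (130.5508575439453, 102.18944549560547), 89.188720703125) 0.025710740033819235
weight ((447.59503173828125, 333.6615905761719), (45.65159606933594, 98.93860626220703), 88.81062316894531) 0.049761725852266014
weight plane [0.00513756 0.01777017 0.04987181]
```

```bash
python3 - <<'E'
from h import *
print(job.hand_in())
E
```

```text
the job is handed in; nothing more can be done
None
```

The job is done and handed in at about 49 s of the 210 s allowed; the hand-in gave no verdict. I laid the weight on the pedal so the hood stood open and stood all four jars upright in the tray. I then eased the weight up over about 5 s until the hood was down, and laid it back on the board.

**Last checks:**
- **Weight:** its centre is within 2 mm of the board's centre. It lies flat, with less than 0.02 rad of slope, and its top is at 49.8 mm.
- **Hood:** its top is level at 106 mm, so it is closed. It followed the pedal gently in the pictures taken on the way down, but I did not measure its speed.
- **Tub:** it moved less than 1 mm.
- **Arm:** the gripper is empty and well clear of everything.

**Jars:** jar a was knocked about 36 mm sideways inside the tray during the run. It stayed upright at its resting height, close against the front lip, so I left it there. The last look at the jars was just before the hood closed. All four were standing at the right height then, but I could not see them once the hood was shut.

No check failed. One pair disagreed slightly: the wrist and side cameras differed by about 4 mm on where the weight lay across the pedal, so I used the middle.

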